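# Put the practical class's kit away

### The job

Put the kit from the practical away for the next class: hang the two retort rings by their eyes on the drying rail, one on each peg, pile all the spotting tiles squarely one on another, centred on the black mat with their long sides along its long sides and wells up, and load all the sample jars upright, cap up, into the clear dispenser tube. Leave the other glassware and bottles where they stand.

Things in the scene. Friction and masses are not known exactly. Their poses are not given: they have to be found in the camera images.
- peg0: one of two bare steel pegs, 12 mm thick and 80 mm long, 110 mm apart, on the front of the drying rail's white crossbar, slanting up 50 degrees above level towards the robot. Origin at the peg's foot (on the crossbar's front face, 210 mm up), z along the peg to its tip, x square to the peg, up and away from the robot, y level along the crossbar
- peg1: one of two bare steel pegs, 12 mm thick and 80 mm long, 110 mm apart, on the front of the drying rail's white crossbar, slanting up 50 degrees above level towards the robot. Origin at the peg's foot (on the crossbar's front face, 210 mm up), z along the peg to its tip, x square to the peg, up and away from the robot, y level along the crossbar
- rack: the fixed drying rail: white crossbar 24 x 200 x 40 mm, centred 210 mm up, on two posts and a grey foot plate 120 x 220 x 12 mm (from 40 mm before to 80 mm behind the origin). Origin on the bench under the middle of the crossbar; -x is its front, where the pegs are
- ring0: dark steel retort ring lying flat, 170 mm long, 0.13 to 0.21 kg: a ring (60 mm outside, eye 40 mm clear) with a straight handle 14 mm wide, 12 mm high, from 28 to 140 mm from the eye's centre; it balances about 65 mm from there. Origin on the underside at the eye's centre, x from the handle towards the ring, z up through the eye
- ring0_eye (a point): centre of that ring's eye, 5 mm above its underside
- ring0_end (a point): free end of that ring's handle, 140 mm from the eye
- ring1: dark steel retort ring lying flat, 170 mm long, 0.13 to 0.21 kg: a ring (60 mm outside, eye 40 mm clear) with a straight handle 14 mm wide, 12 mm high, from 28 to 140 mm from the eye's centre; it balances about 65 mm from there. Origin on the underside at the eye's centre, x from the handle towards the ring, z up through the eye
- ring1_eye (a point): centre of that ring's eye, 5 mm above its underside
- ring1_end (a point): free end of that ring's handle, 140 mm from the eye
- mat: fixed black rubber mat, 125 (x) x 90 (y) x 6 mm thick, where the tiles are piled. Origin at the centre of its underside (on the bench); its top is 6 mm up
- tile0: white porcelain spotting tile with six shallow wells, 95 (x) x 60 (y) x 16 mm, 0.14 to 0.24 kg, wells up. Origin at the centre of its underside. Two or three of the three tiles are present; all are alike
- tile1: white porcelain spotting tile with six shallow wells, 95 (x) x 60 (y) x 16 mm, 0.14 to 0.24 kg, wells up. Origin at the centre of its underside. Two or three of the three tiles are present; all are alike
- tile2: white porcelain spotting tile with six shallow wells, 95 (x) x 60 (y) x 16 mm, 0.14 to 0.24 kg, wells up. Origin at the centre of its underside. Two or three of the three tiles are present; all are alike
- dispenser: fixed jar dispenser: grey base 110 x 110 x 20 mm with an upright clear tube on it, 52 mm inside and 60 mm outside, closed at the bottom by the base, its mouth flaring to about 68 mm inside over the top 15 mm. Origin at the centre of its underside, on the tube's axis
- tube_floor (a point): centre of the tube's floor, on its axis, 20 mm above the bench
- tube_mouth (a point): centre of the tube's mouth, on its axis, 203 mm above the bench
- jar0: closed white sample jar with a grey cap, a plain cylinder 44 mm in diameter and 60 mm tall with its cap, 0.09 to 0.14 kg, standing on the bench. Origin at the centre of its underside, z towards the cap. Two or three of the three jars are present; all are alike
- jar1: closed white sample jar with a grey cap, a plain cylinder 44 mm in diameter and 60 mm tall with its cap, 0.09 to 0.14 kg, standing on the bench. Origin at the centre of its underside, z towards the cap. Two or three of the three jars are present; all are alike
- jar2: closed white sample jar with a grey cap, a plain cylinder 44 mm in diameter and 60 mm tall with its cap, 0.09 to 0.14 kg, standing on the bench. Origin at the centre of its underside, z towards the cap. Two or three of the three jars are present; all are alike
- bottle: brown glass reagent bottle, 64 mm across, 150 mm tall; not part of the job, to be left where it stands. Origin at the centre of its underside
- beaker: glass beaker, 70 mm across, 90 mm tall; not part of the job, to be left where it stands. Origin at the centre of its underside
- cork_ring: cork flask ring lying flat, 76 mm across, 25 mm tall; not part of the job, to be left where it stands. Origin at the centre of its underside
- wash_bottle: white plastic wash bottle, 68 mm across, 160 mm tall; not part of the job, to be left where it stands. Origin at the centre of its underside

How it is judged:
By the outcome, as a careful person would: the job done as asked, in the order asked, and still so for the second after the job is handed in, with the robot touching nothing.
Of jar0, jar1, jar2 only 2 to 3 are there at a start; the rules pass over those that are not, and their reading is None.
Of tile0, tile1, tile2 only 2 to 3 are there at a start; the rules pass over those that are not, and their reading is None.
At some moment in a run one of tile0, tile1, tile2 may be knocked a few centimetres aside while the robot is not near it.
It also fails if it takes over 210 s, if anything falls off the work surface, if the arm or the gripper's body presses on something with over 40 N, if the wrist force passes 120 N, or if a joint passes its speed limit or range.

### The arm

A 6-joint arm with a two-finger parallel gripper is mounted at the origin on the work surface. World frame = base frame: x ahead of the robot, y to its left, z up, the work surface at z = 0. Lengths are in m, angles in degrees, forces in N, time in s.
With the tool pointing down it reaches from about 0.3 to 0.875 m from the base axis. Payload 6.4 kg.
Tool frame: the origin (TCP) lies at the very end of the fingers, on their centre line; the grasp point (between the pads) lies r.pinch_z behind it (r.pinch_z is the distance from the TCP to the grasp point, in m); z points along the fingers, y is the line along which they close (so a half turn about z gives the same grasp; the last joint's range is limited). The gripper opens to 88 mm and grips with 3 to 60 N. Pads are 18 mm wide; open, the fingers measure 123 mm over their backs; the gripper's body (75 mm by 187 mm) begins 45 mm behind the grasp point.
Start: joints at [-85.732, 10.359, 92.074, -0, 77.567, -11.82], TCP at [0.159, -0.552, 0.239] pointing down, gripper open.
Joint ranges: [-171.53, 171.53], [-51.25, 118.39], [17.06, 147.69], [-65.23, 245.23], [0, 150.52], [-178.68, 178.68]. Speed limits (degrees/s): [147.25, 147.25, 172.46, 180, 180, 180].

### API

Orientations are given as [roll, pitch, yaw] about the fixed x, y, z axes, in that order (R = Rz(yaw) Ry(pitch) Rx(roll)).
In Python, from rig import r, imaging gives the robot as it stands (r), with the cameras (imaging).
- The arm moves only by the tool shift_gripper, called after "Call:" by a JSON object that holds its "fn" and its "kwargs", one argument or row to a line. Schema: {"type":"object","properties":{"increments":{"type":"array","items":{"type":"array","items":{"type":"array","items":{"type":"number"},"minItems":5,"maxItems":5},"minItems":1,"maxItems":20},"minItems":1,"maxItems":1},"only":{"type":"string"},"quiet":{"type":"boolean"},"lines":{"type":"string"}},"required":["increments"],"additionalProperties":false}. increments is a list that holds a single list of rows (three levels of brackets), with 1 to 20 rows, each of 5 numbers: the finger opening in m, then dx, dy, dz in a scale on which 1.0 is 0.5 m, then a turn about the tool's z in normalised numbers (1 is 360 degrees); each row is the pose to reach, as a shift and turn from the pose commanded when the call began, along the tool's axes at that moment; what a row does not reach only later rows make up. A row lasts 1/10 s, in which the tool goes at most 0.05 m and 8.59 degrees, less where a joint would pass 70% of its speed; a pose out of reach is approached as far as the arm can. The fingers move at their own pace and stop on an object; the grip force is fixed at half the most. Time passes only in rows, so rows that do not move let the fingers close. The tool returns the time, the measured TCP pose, the force, the opening and the grip force at its end. only (a regular expression) keeps the lines of the reply that match it, lines (a string "A,B") keeps lines A to B, and quiet returns only ok. A shift or turn number past 1, either way, is cut back to 1. Input that does not fit is refused with a message, and nothing moves.
- r.get_obs(): the state, without advancing time (a new reading comes with each control period).
- imaging.camera(name): name is "scene" or "top"; returns (picture, depth): 384x512x3 uint8, blue, green, red; 384x512 float32, m along the optical axis (not along the pixel's ray), 0 where there is no reading.
- imaging.calibration(name): a dict with "fx", "fy", "cx", "cy" (pixels), "k1" (the pictures are not rectified: a ray, as slopes to the right and down, at radius r is drawn at 1 + k1 r^2 times it, then the intrinsics apply), "extrinsics" (4x4, takes a point from world to camera coordinates). Camera axes: x right, y down, z forward; pixel columns grow to the right and rows downward; lengths in m; the calibration is good to about 2 mm. A picture is of the moment at which its call begins. calibration takes no time and is no camera call.
- r.close_job(): hands the job in; it is judged then, once.
The state is a dict: "time": time; "qpos": joint angles; "dq": joint speeds; "tau": joint torques, N m; "tool_pos": TCP position; "ee_rot": TCP orientation; "force": force on the tool from outside, world axes, zero at the start; "torque": the same for the moment, N m; "opening": finger opening in m; "gripper_force": force on a finger pad.
Only numpy, scipy, OpenCV 4.12 (cv2) and the standard library are available. Lean on these libraries where they do the work, as an engineer would, in place of code of your own. Each camera call takes 0.05 s, during which the arm holds its last target. There are 200 camera calls.

## Working session

There is one attempt and no reset: what is moved stays moved. The work goes in short steps, Python scripts to look and compute and a tool call to move; the robot and the scene stay as the last step left them, time stands still between calls to the robot, and variables do not carry over. Pictures are saved under pics/ and viewed, at most 16 in all, crops included, and the job is handed in when it is done.

```bash
ls; mkdir -p pics
```

Run:
```python
from rig import r, imaging
import cv2,numpy as np
print(r.get_obs(), r.pinch_z)
for n in("scene","top"):
    p,d=imaging.camera(n); cv2.imwrite(f"pics/{n}0.png",p); np.save(f"pics/{n}0.npy",d); 
    c=imaging.calibration(n); print(c)
```

```text
pics
rig.py
{'time': 0.0, 'qpos': array([-8.57320164e+01,  1.04006980e+01,  9.21325549e+01, -1.49042874e-03,
        7.75687833e+01, -1.18182590e+01]), 'dq': array([ 0.02848586, -0.02705521, -0.00488623, -0.03076297, -0.03876849,
        0.00036337]), 'tau': array([ 1.03289582e-03, -4.33878207e+01, -3.41845071e+01,  7.01695634e-02,
        3.86599638e-02, -1.46035168e-04]), 'tool_pos': array([ 0.15930815, -0.55191418,  0.23781431]), 'ee_rot': array([-1.79899829e+02, -1.94737440e-02,  1.60865477e+01]), 'force': array([ 0.58227926, -0.02239679, -0.59670487]), 'torque': array([-0.00157069,  0.02229972, -0.04534697]), 'gripper_force': 0.0, 'opening': 0.0880949743825314} 0.0187
{'fx': 413.314724916447, 'fy': 413.314724916447, 'cx': 261.95921960441143, 'cy': 185.31468276289667, 'k1': -0.09228706378652018, 'extrinsics': array([[-0.44757284,  0.89422048, -0.00694914,  0.18503079],
       [ 0.49871847,  0.24315194, -0.83195975, -0.12654057],
       [-0.74226575, -0.37582825, -0.55479247,  1.52373157],
       [ 0.        ,  0.        ,  0.        ,  1.        ]])}
{'fx': 491.2227219920874, 'fy': 491.2227219920874, 'cx': 252.91291666302584, 'cy': 188.94095149619847, 'k1': -0.09904984836924387, 'extrinsics': array([[-1.74045055e-02, -9.99848527e-01, -7.36936732e-05,
         4.65234431e-02],
       [-9.94060210e-01,  1.73116668e-02, -1.07445825e-01,
         5.20888454e-01],
       [ 1.07430825e-01, -1.79678551e-03, -9.94210938e-01,
         1.70395108e+00],
       [ 0.00000000e+00,  0.00000000e+00,  0.00000000e+00,
         1.00000000e+00]])}
```

View pics/top0.png

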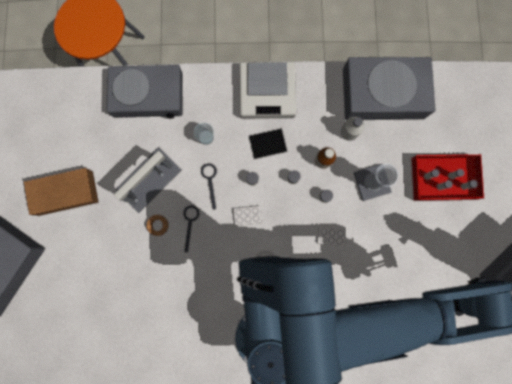

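View pics/scene0.png

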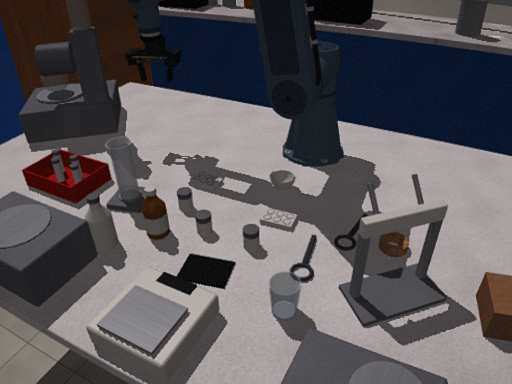

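Top view: rack (145,178), rings with eyes at (208,170) and (191,213), mat (268,143), jars (250,177), (293,176), (325,195), tube (380,176), tiles (247,215) and (332,238). The scene view confirms the pegs on the robot side.

Create h.py:
```python
from rig import r, imaging
import cv2,numpy as np
from scipy.spatial.transform import Rotation as R
def grab(n,name):
    p,d=imaging.camera(n); cv2.imwrite(f"pics/{name}.png",p); np.save(f"pics/{name}.npy",d); return p,d
def ray(n,uv):
    c=imaging.calibration(n); E=c["extrinsics"]
    uv=np.asarray(uv,float).reshape(-1,2)
    K=np.array([[c["fx"],0,c["cx"]],[0,c["fy"],c["cy"]],[0,0,1]])
    u=cv2.undistortPoints(uv[:,None],K,np.array([c["k1"],0,0,0,0]))[:,0]
    d=np.c_[u,np.ones(len(u))]@E[:3,:3]
    return -E[:3,:3].T@E[:3,3],d
def onz(n,uv,z):
    o,d=ray(n,uv); return o+d*((z-o[2])/d[:,2])[:,None]
def cross(uva,uvb):  # top, scene
    o1,d1=ray("top",uva);o2,d2=ray("scene",uvb);d1=d1[0];d2=d2[0]
    t=np.linalg.lstsq(np.c_[d1,-d2],o2-o1,rcond=None)[0]
    a=o1+d1*t[0];b=o2+d2*t[1];return (a+b)/2,np.linalg.norm(a-b)
def proj(n,P):
    c=imaging.calibration(n);E=c["extrinsics"];q=E[:3,:3]@np.asarray(P)+E[:3,3];s=q[:2]/q[2]
    s=s*(1+c["k1"]*(s@s));return s*[c["fx"],c["fy"]]+[c["cx"],c["cy"]]
def togo(p,yaw):
    "shift in tool axes and turn to TCP p, with tool x along world yaw (mod 180)"
    s=r.get_obs();T=R.from_euler("xyz",s["ee_rot"],degrees=True).as_matrix()
    x=np.degrees(np.arctan2(T[1,0],T[0,0]));dy=-((yaw-x+90)%180-90)
    print("shift",np.round(T.T@(np.array(p)-s["tool_pos"]),4),"turn",round(dy,1),"q6",round(s["qpos"][5],1),"tcp",np.round(s["tool_pos"],4))
```

Run:
```python
import cv2
p=cv2.imread("pics/top0.png")
a=cv2.resize(p[130:270,95:275],None,fx=4.4,fy=4.2,interpolation=cv2.INTER_CUBIC)[:600,:800]
cv2.imwrite("pics/c1.png",cv2.convertScaleAbs(a,alpha=1.5))
p=cv2.imread("pics/scene0.png")
a=cv2.resize(p[165:320,265:465],None,fx=4,fy=3.8,interpolation=cv2.INTER_CUBIC)
cv2.imwrite("pics/c2.png",cv2.convertScaleAbs(a,alpha=1.5))
```

```text
(no output)
```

View pics/c1.png

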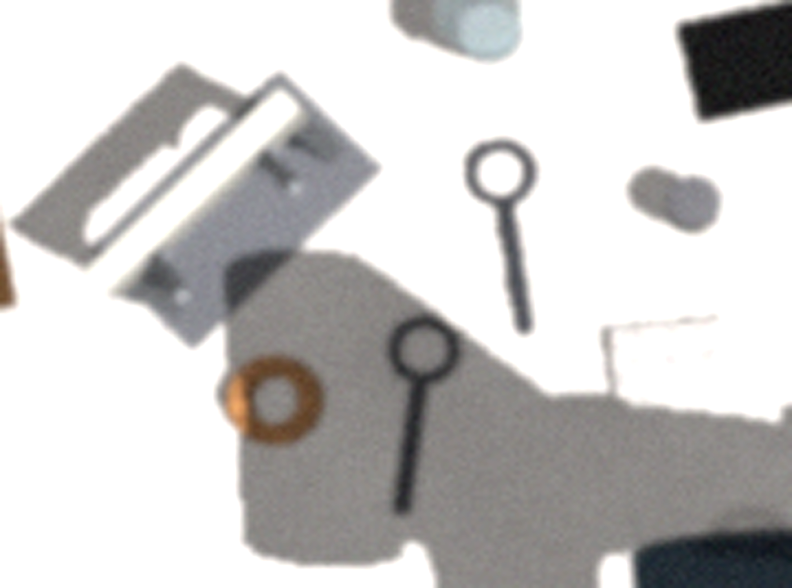

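View pics/c2.png

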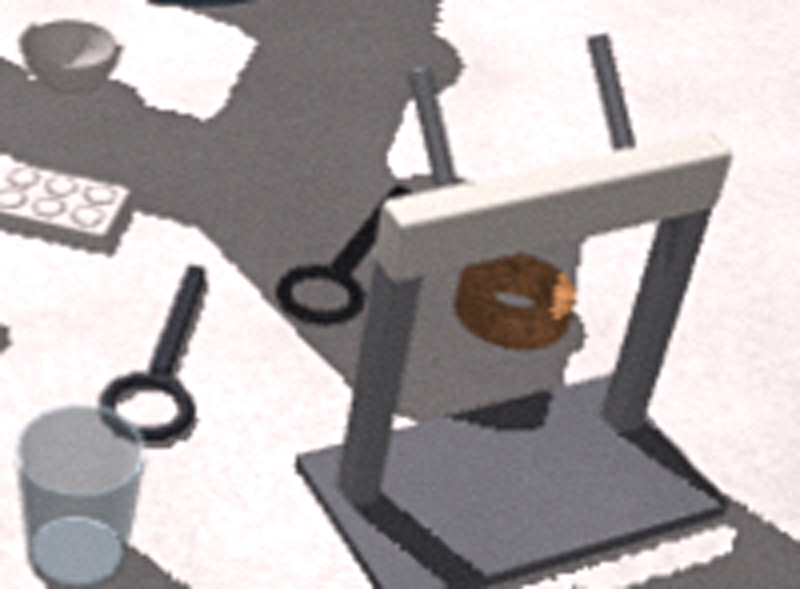

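Run:
```python
from h import *
A,ea=cross((162.0,174.8),(370,184.2));B,eb=cross((136.6,200.7),(415,175))
print("tips",A.round(4),ea,B.round(4),eb,np.linalg.norm(A-B))
for t in((162,174.8),(136.6,200.7)): print("tip@.271",onz("top",t,.271).round(4))
p=cv2.imread("pics/top0.png")
def crop(u,v): return (95+u/4.4,130+v/4.2)
# plate corners visible (top z=.012)
for q in((182,66),(380,168),(192,347),(15,222)): print("plate",onz("top",crop(*q),.012)[0].round(4))
# rings: dark mask
g=p.max(2)
lab=(g<60).astype(np.uint8); n,L,S,C=cv2.connectedComponentsWithStats(lab)
for i in range(1,n):
    x,y,w,h,a=S[i]
    if 60<a<2000 and y>110: print(i,S[i],C[i].round(1))
```

```text
tips [0.5435 0.3162 0.2689] 0.003086557626284927 [0.4654 0.3947 0.2689] 0.0048237286981399185 0.110779888728182
tip@.271 [[0.5436 0.3143 0.271 ]]
tip@.271 [[0.4656 0.3918 0.271 ]]
plate [0.6879 0.4561 0.012 ]
plate [0.596  0.2925 0.012 ]
plate [0.4457 0.4457 0.012 ]
plate [0.5551 0.5931 0.012 ]
9 [111 111  69   7 269] [147.7 113.5]
11 [250 130  36  28 719] [267.5 143.3]
12 [317 150   9  15  75] [320.5 156.5]
13 [474 157   8  39 165] [477.7 175.3]
14 [412 159   5  40 106] [414.3 179.2]
15 [354 170  16  17 160] [361.  176.4]
22 [146 190  14  13  89] [151.6 194.9]
24 [183 205  17  47 227] [189.2 224.7]
25 [  0 217  43  33 359] [ 19.  234.8]
39 [ 453  296   51   40 1028] [474.9 313.9]
```

Create ring.py:
```python
from h import *
def ring(p,roi,th):
    x0,y0,x1,y1=roi; g=p[y0:y1,x0:x1].max(2); g=cv2.resize(g,None,fx=4,fy=4,interpolation=cv2.INTER_CUBIC)
    m=(g<th).astype(np.uint8); n,L,S,_=cv2.connectedComponentsWithStats(m); m=(L==1+S[1:,4].argmax()).astype(np.uint8)
    cs,hi=cv2.findContours(m,cv2.RETR_CCOMP,cv2.CHAIN_APPROX_NONE)
    k=max((i for i in range(len(cs)) if hi[0][i][3]>=0),key=lambda i:cv2.contourArea(cs[i]))
    (cx,cy),rad=cv2.minEnclosingCircle(cs[k]); M=cv2.moments(cs[k]);cx,cy=M["m10"]/M["m00"],M["m01"]/M["m00"]
    f=lambda q:(np.atleast_2d(q)+.5)/4-.5+[x0,y0]
    e=onz("top",f((cx,cy)),.008)[0]
    v,u=np.nonzero(m); P=onz("top",f(np.c_[u,v]),.009); dd=np.linalg.norm(P-e,axis=1)
    H=P[dd>.045]; a,b,c,d=cv2.fitLine(H[:,:2].astype(np.float32),cv2.DIST_L2,0,1e-4,1e-4).ravel()
    t=np.array([a,b]); t*=np.sign(t@(e[:2]-[c,d])); off=np.cross(t,e[:2]-[c,d])
    print("eye",e.round(4),"yaw",np.degrees(np.arctan2(t[1],t[0])).round(1),"len",dd.max().round(4),"off",off.round(4),"area r",rad, "width",(m.sum()/16*0))
    return e,t
if __name__=="__main__":
    p=cv2.imread("pics/top0.png")
    for th in(80,100): ring(p,(180,202,205,257),th if th<90 else 60)
    for th in(90,120): ring(p,(198,160,222,212),th)
    # mat
    m=(p[125:165,245:292].max(2)<60).astype(np.uint8);c=max(cv2.findContours(m,0,1)[0],key=cv2.contourArea)
    b=cv2.boxPoints(cv2.minAreaRect(c))+[245,125];W=onz("top",b,.006);print("mat",W.mean(0).round(4),np.diff(W,axis=0).round(3).tolist())
    d=np.load("pics/top0.npy")
    for uv in((250,177),(293,176),(325,195)): print("d",d[uv[1]-8:uv[1]+9:4,uv[0]-8:uv[0]+9:4].round(3)[2], onz("top",uv,.06)[0].round(3))
    for n in("top","scene"): print(r.get_obs()["time"])
```

```bash
python3 ring.py
```

```text
eye [0.4421 0.2588 0.008 ] yaw -8.2 len 0.1418 off -0.0001 area r 19.006677627563477 width 0.0
eye [0.4423 0.2592 0.008 ] yaw -7.9 len 0.1385 off -0.0002 area r 22.825523376464844 width 0.0
eye [0.5922 0.1968 0.008 ] yaw 8.4 len 0.1359 off -0.0008 area r 25.78078842163086 width 0.0
eye [0.5921 0.1967 0.008 ] yaw 8.4 len 0.1384 off -0.0008 area r 22.852888107299805 width 0.0
mat [ 0.6895 -0.0183  0.006 ] [[0.024, -0.115, 0.0], [-0.08, -0.015, 0.0], [-0.024, 0.115, 0.0]]
d [1.767 1.718 1.705 1.703 1.767] [0.56  0.047 0.06 ]
d [1.76  1.707 1.701 1.713 1.764] [ 0.561 -0.102  0.06 ]
d [1.762 1.703 1.698 1.693 1.755] [ 0.493 -0.212  0.06 ]
0.1
0.1ring.py:12: DeprecationWarning: Arrays of 2-dimensional vectors are deprecated. Use arrays of 3-dimensional vectors instead. (deprecated in NumPy 2.0)
  t=np.array([a,b]); t*=np.sign(t@(e[:2]-[c,d])); off=np.cross(t,e[:2]-[c,d])
```

```bash
python3 -c "
from h import *
togo((.45,-.1,.24),0)
togo((.363,.270,.1),-8)"
```

```text
shift [ 0.4046 -0.3538 -0.0014] turn 16.1 q6 -11.8 tcp [ 0.1593 -0.552   0.2379]
shift [ 0.4235 -0.7332  0.1391] turn 24.1 q6 -11.8 tcp [ 0.1593 -0.552   0.2379]
```

Careful with the scale: shifts go in shares of 0.5 m and turns go in shares of 360 degrees. That gives: 0.405 m / 0.5 = 0.81, -0.354 m / 0.5 = -0.708, 16 degrees / 360 = 0.0444.

Call:
{"fn": "shift_gripper", "kwargs": {
  "increments": [
    [[0.06, 0.2, -0.18, -0.08, 0.0111], [0.06, 0.4, -0.36, -0.08, 0.0222], [0.06, 0.81, -0.708, -0.08, 0.0444], [0.06, 0.81, -0.708, -0.08, 0.0444], [0.06, 0.81, -0.708, -0.08, 0.0444], [0.06, 0.81, -0.708, -0.08, 0.0444], [0.06, 0.81, -0.708, -0.08, 0.0444], [0.06, 0.81, -0.708, -0.08, 0.0444], [0.06, 0.81, -0.708, -0.08, 0.0444], [0.06, 0.81, -0.708, -0.08, 0.0444], [0.06, 0.81, -0.708, -0.08, 0.0444], [0.06, 0.81, -0.708, -0.08, 0.0444]]
  ]
}}

```text
time: 1.3
tool_pos: [0.4519, -0.0961, 0.2788]
ee_rot: [-179.9, -0.0, 0.4]
force: [-1.1, -0.4, -0.3]
opening: 0.0597
gripper_force: 0.0
```

```bash
python3 -c "
from h import *
togo((.363,.270,.1),-8)"
```

```text
shift [-0.0862 -0.3666  0.1792] turn 8.4 q6 62.7 tcp [ 0.4519 -0.0961  0.2788]
```

In the tool's units: -0.367 m / 0.5 = -0.734, 0.2 m / 0.5 = 0.4, 8.4 degrees / 360 = 0.0233.

Call:
{"fn": "shift_gripper", "kwargs": {
  "increments": [
    [[0.06, -0.172, -0.734, 0, 0.0233], [0.06, -0.172, -0.734, 0, 0.0233], [0.06, -0.172, -0.734, 0, 0.0233], [0.06, -0.172, -0.734, 0, 0.0233], [0.06, -0.172, -0.734, 0, 0.0233], [0.06, -0.172, -0.734, 0.1, 0.0233], [0.06, -0.172, -0.734, 0.2, 0.0233], [0.06, -0.172, -0.734, 0.3, 0.0233], [0.06, -0.172, -0.734, 0.4, 0.0233], [0.06, -0.172, -0.734, 0.4, 0.0233], [0.06, -0.172, -0.734, 0.4, 0.0233], [0.06, -0.172, -0.734, 0.4, 0.0233], [0.06, -0.172, -0.734, 0.4, 0.0233], [0.06, -0.172, -0.734, 0.4, 0.0233]]
  ]
}}

```text
time: 2.7
tool_pos: [0.3662, 0.2669, 0.0814]
ee_rot: [-179.9, -0.3, -8.4]
force: [0.4, 0.1, -0.4]
opening: 0.0602
gripper_force: 0.0
```

```bash
python3 -c "
from h import *
togo((.363,.270,.004),-8)"
```

```text
shift [-0.004  -0.0024  0.0774] turn -0.4 q6 119.4 tcp [0.3662 0.2669 0.0814]
```

In the tool's units: 0.077 m / 0.5 = 0.154, 0.065 m / 0.5 = 0.13.

Call:
{"fn": "shift_gripper", "kwargs": {
  "increments": [
    [[0.06, -0.006, -0.004, 0.06, 0], [0.06, -0.006, -0.004, 0.1, 0], [0.06, -0.006, -0.004, 0.13, 0], [0.06, -0.006, -0.004, 0.154, 0], [0.06, -0.006, -0.004, 0.154, 0], [0.06, -0.006, -0.004, 0.154, 0]]
  ]
}}

```text
time: 3.3
tool_pos: [0.3621, 0.2693, 0.0027]
ee_rot: [-180.0, -0.1, -8.3]
force: [0.0, 0.8, 0.9]
opening: 0.0598
gripper_force: 0.0
```

Call:
{"fn": "shift_gripper", "kwargs": {
  "increments": [
    [[0.0, 0, 0, 0, 0], [0.0, 0, 0, 0, 0], [0.0, 0, 0, 0, 0], [0.0, 0, 0, 0, 0], [0.0, 0, 0, 0, 0], [0.0, 0, 0, 0, 0], [0.0, 0, 0, 0, 0], [0.0, 0, 0, 0, 0]]
  ]
}}

```text
time: 4.1
tool_pos: [0.3612, 0.2692, 0.0018]
ee_rot: [-180.0, -0.0, -8.3]
force: [0.1, 0.2, 0.4]
opening: 0.0138
gripper_force: 29.9
```

```bash
python3 -c "
from h import *
togo((.363,.270,.004),-8)"
```

```text
shift [ 0.0017 -0.001  -0.0022] turn -0.3 q6 119.8 tcp [0.3612 0.2692 0.0018]
```

In the tool's units: -0.33 m / 0.5 = -0.66, -0.29 m / 0.5 = -0.58.

Call:
{"fn": "shift_gripper", "kwargs": {
  "increments": [
    [[0.0, 0, 0, -0.08, 0], [0.0, 0, 0, -0.18, 0], [0.0, 0, 0, -0.28, 0], [0.0, 0, 0, -0.38, 0], [0.0, 0, 0, -0.48, 0], [0.0, 0, 0, -0.58, 0], [0.0, 0, 0, -0.66, 0], [0.0, 0, 0, -0.66, 0], [0.0, 0, 0, -0.66, 0], [0.0, 0, 0, -0.66, 0]]
  ]
}}

```text
time: 5.1
tool_pos: [0.3602, 0.2687, 0.3295]
ee_rot: [179.9, 0.2, -8.3]
force: [-0.8, 0.7, -2.0]
opening: 0.0139
gripper_force: 29.9
```

```bash
python3 -c "
from h import *
togo((.390,.3185,.325),44.8)
p,d=grab('scene','s1')
cv2.imwrite('pics/s1c.png',cv2.convertScaleAbs(cv2.resize(p[40:300,250:512],None,fx=2.2,fy=2.2),alpha=1.4))"
```

```text
shift [ 0.0223 -0.0536  0.0043] turn -53.1 q6 119.8 tcp [0.3602 0.2687 0.3295]
```

View pics/s1c.png

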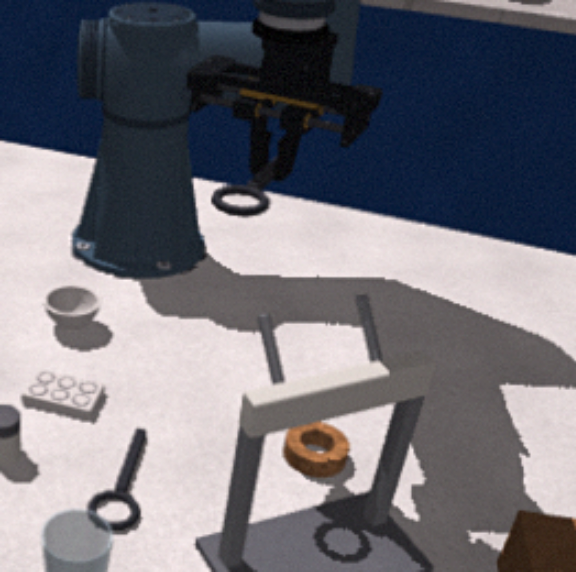

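The ring is held level, eye at crop (240,200). Turn and approach over peg B.

In the tool's units: -0.054 m / 0.5 = -0.108, -0.05 m / 0.5 = -0.1, -53 degrees / 360 = -0.1472.

Call:
{"fn": "shift_gripper", "kwargs": {
  "increments": [
    [[0.0, 0.006, -0.014, 0, -0.0194], [0.0, 0.012, -0.028, 0, -0.0389], [0.0, 0.018, -0.042, 0, -0.0583], [0.0, 0.024, -0.056, 0, -0.0778], [0.0, 0.03, -0.07, 0, -0.0972], [0.0, 0.036, -0.084, 0, -0.1167], [0.0, 0.044, -0.1, 0, -0.1361], [0.0, 0.044, -0.108, 0, -0.1472], [0.0, 0.044, -0.108, 0.008, -0.1472], [0.0, 0.044, -0.108, 0.008, -0.1472], [0.0, 0.044, -0.108, 0.008, -0.1472], [0.0, 0.044, -0.108, 0.008, -0.1472]]
  ]
}}

```text
time: 6.35
tool_pos: [0.3906, 0.3192, 0.3274]
ee_rot: [-180.0, 0.0, 44.6]
force: [-0.3, 1.4, -1.3]
opening: 0.0134
gripper_force: 29.9
```

```bash
python3 -c "
from h import *
p,d=grab('top','t2');grab('scene','s2')
togo((.390,.3185,.297),44.8)
togo((.421,.349,.245),44.8)
cv2.imwrite('pics/t2c.png',cv2.convertScaleAbs(cv2.resize(p[130:270,95:275],None,fx=4,fy=4,interpolation=cv2.INTER_CUBIC),alpha=1.5))"
```

```text
shift [-0.0011  0.      0.0308] turn -0.2 q6 71.1 tcp [0.3907 0.3193 0.3278]
shift [0.0424 0.0001 0.0828] turn -0.2 q6 71.1 tcp [0.3907 0.3193 0.3278]
```

View pics/t2c.png

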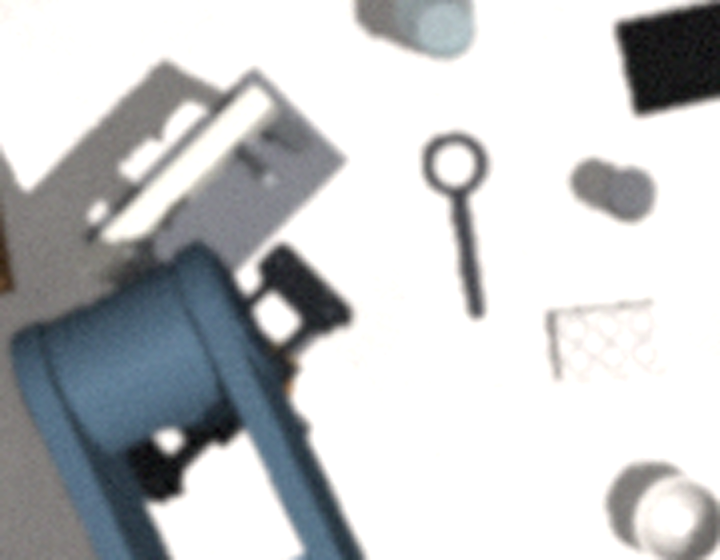

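The top view hides the eye behind the arm, so I'll check in the scene view.

In the tool's units: 0.028 m / 0.5 = 0.056, 0.015 m / 0.5 = 0.03.

Call:
{"fn": "shift_gripper", "kwargs": {
  "increments": [
    [[0.0, 0, 0, 0.03, 0], [0.0, 0, 0, 0.056, 0], [0.0, 0, 0, 0.056, 0], [0.0, 0, 0, 0.056, 0]]
  ]
}}

```text
time: 6.85
tool_pos: [0.3904, 0.3192, 0.2988]
ee_rot: [-180.0, 0.1, 44.7]
force: [0.6, 0.5, -1.6]
opening: 0.0136
gripper_force: 29.9
```

```bash
python3 -c "
from h import *
p,d=grab('scene','s3')
togo((.421,.349,.245),44.8)
u=proj('scene',(.448,.376,.302));print(u,proj('scene',(.4655,.393,.271)))
cv2.imwrite('pics/s3c.png',cv2.convertScaleAbs(cv2.resize(p[110:230,340:480],None,fx=4,fy=4,interpolation=cv2.INTER_CUBIC),alpha=1.7))"
```

```text
shift [0.0424 0.0003 0.0545] turn -0.1 q6 71.1 tcp [0.3907 0.3194 0.2995]
[409.3565456  156.19966494] [413.20156223 174.05394702]
```

View pics/s3c.png

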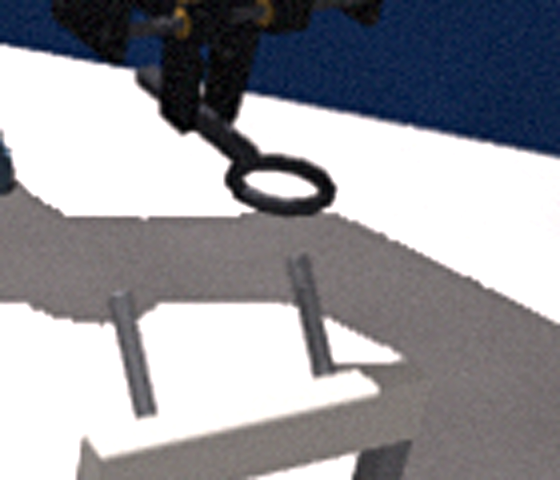

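Eye at scene (410,156.5) and tip at (415,175) match the prediction, so I'll slide on along the peg.

Call:
{"fn": "shift_gripper", "kwargs": {
  "increments": [
    [[0.0, 0.016, 0, 0.02, 0], [0.0, 0.032, 0, 0.04, 0], [0.0, 0.048, 0, 0.06, 0], [0.0, 0.064, 0, 0.08, 0], [0.0, 0.08, 0, 0.1, 0], [0.0, 0.084, 0, 0.106, 0], [0.0, 0.084, 0, 0.106, 0], [0.0, 0.084, 0, 0.106, 0]]
  ]
}}

```text
time: 7.7
tool_pos: [0.4206, 0.349, 0.2469]
ee_rot: [180.0, -0.0, 44.7]
force: [-0.1, -0.3, -1.5]
opening: 0.0136
gripper_force: 29.9
```

```bash
python3 -c "
from h import *
p,d=grab('scene','s4')
cv2.imwrite('pics/s4c.png',cv2.convertScaleAbs(cv2.resize(p[110:230,340:480],None,fx=4,fy=4,interpolation=cv2.INTER_CUBIC),alpha=1.7))"
```

```text
(no output)
```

View pics/s4c.png

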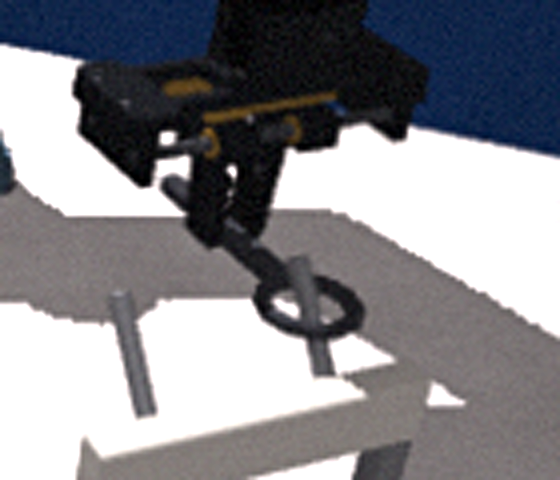

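The peg passes through the eye. Release.

In the tool's units: -0.12 m / 0.5 = -0.24, -0.08 m / 0.5 = -0.16.

Call:
{"fn": "shift_gripper", "kwargs": {
  "increments": [
    [[0.06, 0, 0, 0, 0], [0.06, 0, 0, 0, 0], [0.06, 0, 0, 0, 0], [0.06, 0, 0, 0, 0], [0.06, 0, 0, 0, 0], [0.06, 0, 0, 0, 0], [0.06, 0, 0, -0.08, 0], [0.06, 0, 0, -0.16, 0], [0.06, -0.08, 0, -0.24, 0], [0.06, -0.16, 0, -0.24, 0], [0.06, -0.16, 0, -0.24, 0], [0.06, -0.16, 0, -0.24, 0]]
  ]
}}

```text
time: 8.95
tool_pos: [0.3636, 0.2925, 0.3674]
ee_rot: [180.0, -0.1, 44.7]
force: [-0.3, 0.5, -0.5]
opening: 0.0598
gripper_force: 0.0
```

```bash
python3 -c "
from h import *
p,d=grab('scene','s5')
togo((.5125,.1853,.1),8.4)
cv2.imwrite('pics/s5c.png',cv2.convertScaleAbs(cv2.resize(p[110:310,320:480],None,fx=3,fy=3,interpolation=cv2.INTER_CUBIC),alpha=1.7))"
```

```text
shift [0.0298 0.1808 0.2669] turn 36.3 q6 69.5 tcp [0.364  0.2928 0.3668]
```

View pics/s5c.png

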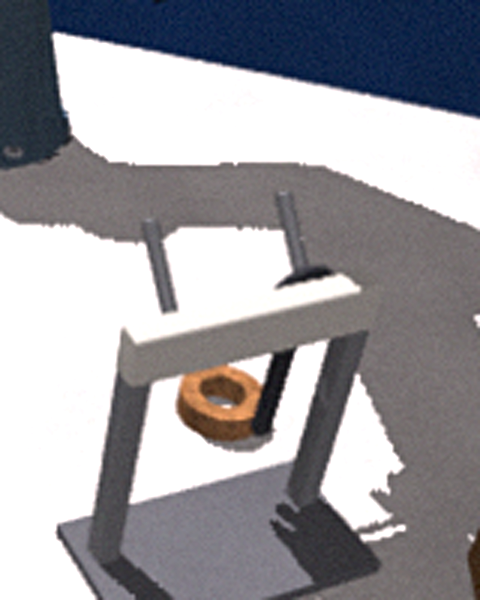

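Ring 1 hangs on the right peg (handle at crop (275,390)). Next is ring 0.

In the tool's units: 0.267 m / 0.5 = 0.534, 0.23 m / 0.5 = 0.46, 36.3 degrees / 360 = 0.1008.

Call:
{"fn": "shift_gripper", "kwargs": {
  "increments": [
    [[0.06, 0.01, 0.06, 0, 0.0167], [0.06, 0.02, 0.12, 0, 0.0333], [0.06, 0.03, 0.18, 0, 0.05], [0.06, 0.04, 0.26, 0.08, 0.0694], [0.06, 0.05, 0.34, 0.16, 0.0889], [0.06, 0.06, 0.36, 0.26, 0.1008], [0.06, 0.06, 0.362, 0.36, 0.1008], [0.06, 0.06, 0.362, 0.46, 0.1008], [0.06, 0.06, 0.362, 0.534, 0.1008], [0.06, 0.06, 0.362, 0.534, 0.1008], [0.06, 0.06, 0.362, 0.534, 0.1008], [0.06, 0.06, 0.362, 0.534, 0.1008]]
  ]
}}

```text
time: 10.2
tool_pos: [0.5147, 0.1856, 0.1023]
ee_rot: [180.0, -0.2, 8.4]
force: [0.6, -0.7, 1.3]
opening: 0.0598
gripper_force: 0.0
```

```bash
python3 -c "
from h import *
from ring import ring
togo((.5125,.1853,.003),8.4)
# did ring0 stay put? (t2 picture is later than t0)
ring(cv2.imread('pics/t2.png'),(198,160,222,212),90)" 2>/dev/null
```

```text
shift [-0.0026  0.      0.0993] turn 0.0 q6 89.0 tcp [0.5147 0.1856 0.1023]
eye [0.5922 0.1967 0.008 ] yaw 8.4 len 0.1362 off -0.0008 area r 25.171581268310547 width 0.0
```

In the tool's units: 0.098 m / 0.5 = 0.196, 0.085 m / 0.5 = 0.17.

Call:
{"fn": "shift_gripper", "kwargs": {
  "increments": [
    [[0.06, -0.004, 0, 0.08, 0], [0.06, -0.004, 0, 0.14, 0], [0.06, -0.004, 0, 0.17, 0], [0.06, -0.004, 0, 0.196, 0], [0.06, -0.004, 0, 0.196, 0], [0.06, -0.004, 0, 0.196, 0], [0.0, -0.004, 0, 0.196, 0], [0.0, -0.004, 0, 0.196, 0], [0.0, -0.004, 0, 0.196, 0], [0.0, -0.004, 0, 0.196, 0], [0.0, -0.004, 0, 0.196, 0], [0.0, -0.004, 0, 0.196, 0], [0.0, -0.004, 0, 0.196, 0]]
  ]
}}

```text
time: 11.5
tool_pos: [0.5103, 0.1848, 0.0017]
ee_rot: [180.0, 0.0, 8.4]
force: [-0.5, -0.3, 1.4]
opening: 0.0137
gripper_force: 30.0
```

Call:
{"fn": "shift_gripper", "kwargs": {
  "increments": [
    [[0.0, 0, 0, -0.08, 0], [0.0, 0, 0, -0.18, 0], [0.0, 0, 0, -0.28, 0], [0.0, 0, 0, -0.38, 0], [0.0, 0, 0, -0.48, 0], [0.0, 0, 0, -0.58, 0], [0.0, 0, 0, -0.64, 0], [0.0, 0, 0, -0.64, 0], [0.0, 0, 0, -0.64, 0]]
  ]
}}

```text
time: 12.4
tool_pos: [0.5101, 0.1848, 0.321]
ee_rot: [180.0, 0.0, 8.4]
force: [-0.1, 0.2, -2.6]
opening: 0.0135
gripper_force: 30.0
```

```bash
python3 -c "
from h import *
togo((.468,.2409,.297),44.8)
togo((.499,.2715,.245),44.8)"
```

```text
shift [-0.0334 -0.0616  0.0241] turn -36.4 q6 89.0 tcp [0.5101 0.1848 0.321 ]
shift [ 0.0017 -0.0874  0.076 ] turn -36.4 q6 89.0 tcp [0.5101 0.1848 0.321 ]
```

In the tool's units: -0.062 m / 0.5 = -0.124, -0.05 m / 0.5 = -0.1, -36.4 degrees / 360 = -0.1011.

Call:
{"fn": "shift_gripper", "kwargs": {
  "increments": [
    [[0.0, -0.012, -0.02, 0, -0.0167], [0.0, -0.024, -0.04, 0, -0.0333], [0.0, -0.036, -0.06, 0, -0.05], [0.0, -0.048, -0.08, 0, -0.0667], [0.0, -0.06, -0.1, 0, -0.0833], [0.0, -0.068, -0.124, 0, -0.1011], [0.0, -0.068, -0.124, 0.02, -0.1011], [0.0, -0.068, -0.124, 0.048, -0.1011], [0.0, -0.068, -0.124, 0.048, -0.1011], [0.0, -0.068, -0.124, 0.048, -0.1011]]
  ]
}}

```text
time: 13.4
tool_pos: [0.4673, 0.2405, 0.2961]
ee_rot: [-179.9, 0.1, 44.7]
force: [0.2, 0.6, -1.2]
opening: 0.0136
gripper_force: 30.0
```

```bash
python3 -c "
from h import *
p,d=grab('scene','s6')
togo((.4985,.271,.245),44.8)
print(proj('scene',(.526,.298,.302)))
m=(p[100:190,320:420].max(2)<60).astype(np.uint8)
cs,hi=cv2.findContours(m,cv2.RETR_CCOMP,cv2.CHAIN_APPROX_NONE)
for c,h in zip(cs,hi[0]):
  if h[3]>=0 and len(c)>15: print('hole',c.reshape(-1,2).mean(0)+[320,100],cv2.contourArea(c))"
```

```text
shift [0.0433 0.0001 0.052 ] turn -0.1 q6 59.6 tcp [0.4677 0.2407 0.297 ]
[364.92816423 164.61988322]
hole [364.82926829 165.24390244] 125.5
hole [347.45454545 134.81818182] 54.5
```

Eye seen at (364.8,165.2), predicted (364.9,164.6). Slide on, release, retreat.

In the tool's units: 0.051 m / 0.5 = 0.102, 0.049 m / 0.5 = 0.098.

Call:
{"fn": "shift_gripper", "kwargs": {
  "increments": [
    [[0.0, 0.016, 0, 0.02, 0], [0.0, 0.032, 0, 0.04, 0], [0.0, 0.048, 0, 0.06, 0], [0.0, 0.064, 0, 0.08, 0], [0.0, 0.08, 0, 0.098, 0], [0.0, 0.084, 0, 0.102, 0], [0.0, 0.084, 0, 0.102, 0], [0.0, 0.084, 0, 0.102, 0]]
  ]
}}

```text
time: 14.25
tool_pos: [0.4976, 0.2708, 0.247]
ee_rot: [180.0, -0.0, 44.8]
force: [0.4, -0.8, -1.7]
opening: 0.0139
gripper_force: 30.0
```

Call:
{"fn": "shift_gripper", "kwargs": {
  "increments": [
    [[0.06, 0, 0, 0, 0], [0.06, 0, 0, 0, 0], [0.06, 0, 0, 0, 0], [0.06, 0, 0, 0, 0], [0.06, 0, 0, 0, 0], [0.06, 0, 0, 0, 0], [0.06, 0, 0, -0.08, 0], [0.06, 0, 0, -0.16, 0], [0.06, -0.08, 0, -0.16, 0], [0.08, -0.16, 0, -0.16, 0], [0.08, -0.24, 0.1, -0.16, 0], [0.08, -0.24, 0.1, -0.16, 0]]
  ]
}}

```text
time: 15.45
tool_pos: [0.4472, 0.148, 0.3272]
ee_rot: [179.9, -0.0, 44.7]
force: [-0.3, 0.5, -0.1]
opening: 0.0799
gripper_force: 0.0
```

```bash
python3 -c "
from h import *
p,d=grab('scene','s7');t,_=grab('top','t7')
a=cv2.resize(p[110:310,310:480],None,fx=2,fy=3);b=cv2.resize(t[130:270,200:400],None,fx=2.3,fy=600/140)
cv2.imwrite('pics/s7c.png',cv2.convertScaleAbs(np.hstack([a,b])[:600,:800],alpha=1.4))"
```

```text
(no output)
```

View pics/s7c.png

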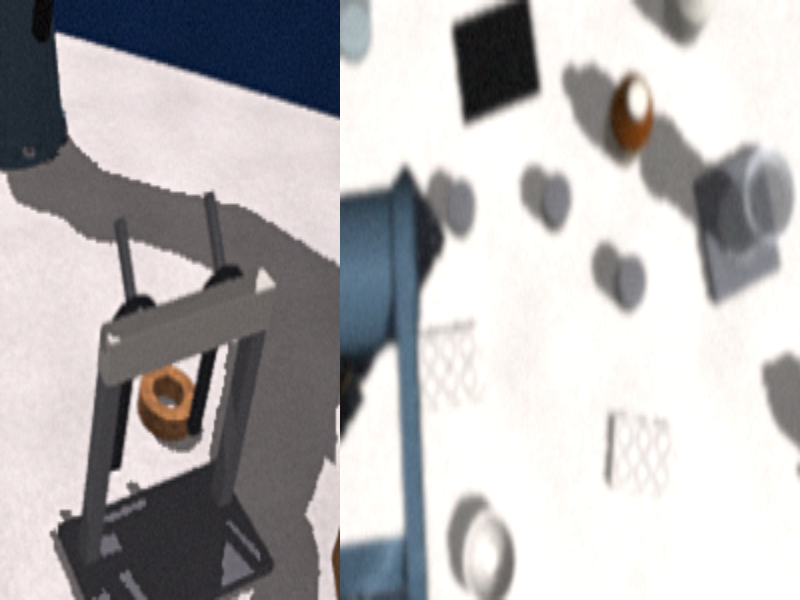

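Both rings hang on their pegs; two tiles show at full-image (250,215) and (330,236). I'll measure the tiles, jars and tube from depth.

Create hm.py:
```python
from h import *
def cloud(n,d):
    v,u=np.mgrid[:d.shape[0],:d.shape[1]]
    o,q=ray(n,np.c_[u.ravel(),v.ravel()]); E=imaging.calibration(n)["extrinsics"]
    return (o+q*d.reshape(-1,1)).reshape(*d.shape,3)   # q has unit camera z
def tiles(n,name):
    P=cloud(n,np.load(f"pics/{name}.npy"));Z=cv2.medianBlur(P[...,2].astype(np.float32),3)
    flat=np.abs(Z)<.004
    print("bench z med",np.median(Z[np.abs(Z)<.03]).round(4), "std", Z[150:160,270:290].std().round(4))
    m=((Z>.009)&(Z<.075)&(P[...,0]<.85)&(P[...,0]>.15)&(np.abs(P[...,1])<.7)).astype(np.uint8)
    k,L,S,C=cv2.connectedComponentsWithStats(m,connectivity=4)
    for i in range(1,k):
        if S[i,4]<150: continue
        c=cv2.findContours((L==i).astype(np.uint8),0,1)[0][0]
        zt=np.percentile(Z[L==i],80)
        v,u=np.nonzero(L==i)
        W=onz(n,np.c_[u,v],zt)[:,:2]
        (cx,cy),(w,h),a=cv2.minAreaRect(W.astype(np.float32)*1000)
        print(C[i].round(0),S[i,4],"z",zt.round(4),"rect",round(cx),round(cy),round(w),round(h),round(a+(90 if h>w else 0),1),"mean",W.mean(0).round(4))
if __name__=="__main__":
    import sys
    tiles("top",sys.argv[1])
```

```bash
python3 hm.py t7; echo; python3 hm.py top0
```

```text
bench z med -0.0013 std 0.0032
[268. 107.] 1271 z 0.0604 rect 810 -18 86 200 90.3 mean [ 0.8084 -0.0192]
[151. 113.] 398 z 0.0631 rect 791 408 69 263 101.6 mean [0.7932 0.3943]
[393. 117.] 300 z 0.063 rect 767 -472 18 253 90.7 mean [ 0.7669 -0.4636]
[204. 133.] 194 z 0.0672 rect 715 205 63 75 178.9 mean [0.7178 0.2057]
[155. 183.] 805 z 0.0133 rect 558 406 109 219 137.4 mean [0.5499 0.3884]
[428. 176.] 486 z 0.0517 rect 550 -614 163 178 91.3 mean [ 0.5534 -0.5821]
[369. 184.] 597 z 0.0229 rect 540 -388 107 108 106.0 mean [ 0.5337 -0.3773]
[ 87. 191.] 291 z 0.0672 rect 508 621 95 161 147.8 mean [0.5192 0.614 ]
[247. 215.] 440 z 0.0161 rect 431 61 64 94 93.6 mean [0.4322 0.0614]
[157. 224.] 285 z 0.0246 rect 402 376 75 74 89.2 mean [0.402  0.3773]
[331. 236.] 438 z 0.0162 rect 352 -235 96 60 82.9 mean [ 0.352  -0.2355]
[265. 260.] 396 z 0.0393 rect 271 2 80 79 89.0 mean [0.272  0.0011]

bench z med -0.0013 std 0.0028
[268. 107.] 1274 z 0.0602 rect 812 -19 195 87 89.1 mean [ 0.8085 -0.0195]
[150. 113.] 404 z 0.0638 rect 791 408 72 263 102.4 mean [0.793  0.3962]
[393. 117.] 312 z 0.0641 rect 766 -472 18 253 90.7 mean [ 0.7667 -0.4644]
[204. 133.] 191 z 0.0664 rect 714 201 70 67 43.9 mean [0.7169 0.2049]
[153. 183.] 912 z 0.0133 rect 565 412 117 217 134.6 mean [0.5525 0.3934]
[428. 175.] 488 z 0.0502 rect 551 -615 178 164 89.4 mean [ 0.557 -0.582]
[369. 184.] 602 z 0.0217 rect 540 -389 107 109 105.7 mean [ 0.5336 -0.377 ]
[ 87. 192.] 287 z 0.065 rect 512 621 98 158 152.0 mean [0.5184 0.6155]
[247. 215.] 436 z 0.0163 rect 432 61 60 93 94.7 mean [0.4321 0.0613]
[157. 224.] 284 z 0.0244 rect 402 376 75 74 89.2 mean [0.4021 0.3773]
[331. 236.] 446 z 0.016 rect 352 -235 96 59 82.6 mean [ 0.3526 -0.2345]
```

Create pca.py:
```python
from hm import *
def pca(W):
    c=W.mean(0);w,V=np.linalg.eigh(np.cov((W-c).T));v=V[:,1]
    return c.round(4),(np.degrees(np.arctan2(v[1],v[0]))%180).round(1),np.sqrt(12*w[::-1]).round(4)
def mat(name):
    p=cv2.imread(f"pics/{name}.png")[120:170,240:297].max(2);g=cv2.resize(p,None,fx=4,fy=4,interpolation=cv2.INTER_CUBIC)
    v,u=np.nonzero(g<100);return pca(onz("top",(np.c_[u,v]+.5)/4-.5+[240,120],.006)[:,:2])
def tile(name,uv,zt,b=28):
    P=cloud("top",np.load(f"pics/{name}.npy"));Z=cv2.medianBlur(P[...,2].astype(np.float32),3)
    x,y=uv[0]-b,uv[1]-b;z=cv2.resize(Z[y:y+2*b,x:x+2*b],None,fx=4,fy=4,interpolation=cv2.INTER_LINEAR)
    m=((z>zt-.008)&(z<zt+.012)).astype(np.uint8);m=cv2.morphologyEx(m,cv2.MORPH_OPEN,np.ones((7,7)))
    n,L,S,_=cv2.connectedComponentsWithStats(m);v,u=np.nonzero(L==1+S[1:,4].argmax())
    return pca(onz("top",(np.c_[u,v]+.5)/4-.5+[x,y],zt)[:,:2])
def jars(name):
    P=cloud("top",np.load(f"pics/{name}.npy"));Z=P[...,2]
    m=((Z>.045)&(Z<.075)).astype(np.uint8);n,L,S,C=cv2.connectedComponentsWithStats(m)
    for i in range(1,n):
        if 80<S[i,4]<200: v,u=np.nonzero(L==i);print("jar",C[i].round(1),pca(onz("top",np.c_[u,v],.06)[:,:2]))
if __name__=="__main__":
    for n in("top0","t7"):
        print(n,"mat",mat(n));print("T1",tile(n,(247,215),.016));print("T2",tile(n,(331,236),.016));jars(n)
    P=cloud("top",np.load("pics/t7.npy"));Z=P[...,2]
    m=(np.abs(Z-.203)<.02);m[:, :340]=0;m[:,420:]=0;m[:150]=0;m[205:]=0;Q=P[m];print("tube top",len(Q),Q.mean(0).round(4),Q.min(0).round(3),Q.max(0).round(3))
```

```bash
python3 pca.py
```

```text
top0 mat (array([ 0.6892, -0.0179]), np.float64(102.1), array([0.122 , 0.0865]))
T1 (array([0.432, 0.061]), np.float64(95.0), array([0.0928, 0.0578]))
T2 (array([ 0.3524, -0.2344]), np.float64(82.5), array([0.0934, 0.0585]))
jar [ 89.7 187.7] (array([0.5327, 0.6087]), np.float64(7.9), array([0.1314, 0.023 ]))
jar [251.6 177. ] (array([0.5598, 0.0413]), np.float64(3.7), array([0.0399, 0.0371]))
jar [293.5 175.6] (array([ 0.5622, -0.1042]), np.float64(152.6), array([0.0395, 0.0374]))
jar [326.3 194.7] (array([ 0.4937, -0.2162]), np.float64(133.4), array([0.0395, 0.0381]))
jar [ 59.9 207.5] (array([0.4646, 0.7145]), np.float64(103.1), array([0.1901, 0.0205]))
jar [495.8 265.3] (array([ 0.2346, -0.808 ]), np.float64(133.7), array([0.1402, 0.0194]))
t7 mat (array([ 0.6892, -0.0178]), np.float64(102.2), array([0.1225, 0.087 ]))
T1 (array([0.4318, 0.0603]), np.float64(95.6), array([0.0903, 0.0584]))
T2 (array([ 0.3521, -0.2354]), np.float64(83.0), array([0.0944, 0.0583]))
jar [251.6 177. ] (array([0.5598, 0.0415]), np.float64(6.3), array([0.0393, 0.0372]))
jar [293.5 175.6] (array([ 0.5623, -0.1042]), np.float64(153.3), array([0.0394, 0.0373]))
jar [326.2 194.8] (array([ 0.4935, -0.2159]), np.float64(121.5), array([0.0398, 0.0386]))
tube top 216 [ 0.5441 -0.3967  0.196 ] [ 0.508 -0.426  0.183] [ 0.577 -0.355  0.21 ]
```

Run:
```python
from hm import *
P=cloud("top",np.load("pics/t7.npy"))
for u in(245,255,268,290): print(u,[(v,*P[v,u,[0,2]].round(3)) for v in range(96,126,4)])
togo((.432,.061,.12),95.2)
```

```text
245 [(96, np.float64(0.851), np.float64(0.057)), (100, np.float64(0.836), np.float64(0.058)), (104, np.float64(0.82), np.float64(0.062)), (108, np.float64(0.808), np.float64(0.055)), (112, np.float64(0.792), np.float64(0.06)), (116, np.float64(0.782), np.float64(0.041)), (120, np.float64(0.778), np.float64(-0.001)), (124, np.float64(0.763), np.float64(0.001))]
255 [(96, np.float64(0.849), np.float64(0.061)), (100, np.float64(0.835), np.float64(0.058)), (104, np.float64(0.82), np.float64(0.059)), (108, np.float64(0.803), np.float64(0.068)), (112, np.float64(0.791), np.float64(0.061)), (116, np.float64(0.779), np.float64(0.049)), (120, np.float64(0.778), np.float64(-0.002)), (124, np.float64(0.763), np.float64(-0.002))]
268 [(96, np.float64(0.849), np.float64(0.061)), (100, np.float64(0.836), np.float64(0.055)), (104, np.float64(0.82), np.float64(0.058)), (108, np.float64(0.805), np.float64(0.059)), (112, np.float64(0.791), np.float64(0.059)), (116, np.float64(0.78), np.float64(0.045)), (120, np.float64(0.778), np.float64(-0.007)), (124, np.float64(0.76), np.float64(0.005))]
290 [(96, np.float64(0.848), np.float64(0.058)), (100, np.float64(0.832), np.float64(0.061)), (104, np.float64(0.819), np.float64(0.058)), (108, np.float64(0.803), np.float64(0.061)), (112, np.float64(0.791), np.float64(0.053)), (116, np.float64(0.783), np.float64(0.029)), (120, np.float64(0.775), np.float64(0.001)), (124, np.float64(0.336), np.float64(1.75))]
shift [-0.0731  0.0515  0.2071] turn -50.6 q6 49.4 tcp [0.4477 0.149  0.3271]
```

Careful with the scale: shifts go in shares of 0.5 m and turns go in shares of 360 degrees. That gives: 0.207 m / 0.5 = 0.414, -0.073 m / 0.5 = -0.146, -50.6 degrees / 360 = -0.1406.

Call:
{"fn": "shift_gripper", "kwargs": {
  "increments": [
    [[0.085, -0.02, 0.02, 0.06, -0.0194], [0.085, -0.04, 0.04, 0.12, -0.0389], [0.085, -0.06, 0.06, 0.18, -0.0583], [0.085, -0.08, 0.08, 0.24, -0.0778], [0.085, -0.1, 0.09, 0.3, -0.0972], [0.085, -0.12, 0.1, 0.36, -0.1167], [0.085, -0.146, 0.103, 0.414, -0.1406], [0.085, -0.146, 0.103, 0.414, -0.1406], [0.085, -0.146, 0.103, 0.414, -0.1406], [0.085, -0.146, 0.103, 0.414, -0.1406]]
  ]
}}

```text
time: 16.55
tool_pos: [0.4337, 0.0633, 0.1214]
ee_rot: [179.8, 0.0, 95.2]
force: [0.3, -0.6, -0.1]
opening: 0.0853
gripper_force: 0.0
```

```bash
python3 -c "
from h import *
togo((.432,.061,.003),95.2)"
```

```text
shift [-0.0021 -0.0022  0.1184] turn 0.0 q6 -12.6 tcp [0.4337 0.0633 0.1214]
```

In the tool's units: 0.117 m / 0.5 = 0.234, 0.1 m / 0.5 = 0.2.

Call:
{"fn": "shift_gripper", "kwargs": {
  "increments": [
    [[0.085, -0.002, -0.002, 0.08, 0], [0.085, -0.002, -0.002, 0.16, 0], [0.085, -0.002, -0.002, 0.2, 0], [0.085, -0.002, -0.002, 0.234, 0], [0.085, -0.002, -0.002, 0.234, 0], [0.085, -0.002, -0.002, 0.234, 0], [0.0, -0.002, -0.002, 0.234, 0], [0.0, -0.002, -0.002, 0.234, 0], [0.0, -0.002, -0.002, 0.234, 0], [0.0, -0.002, -0.002, 0.234, 0], [0.0, -0.002, -0.002, 0.234, 0], [0.0, -0.002, -0.002, 0.234, 0]]
  ]
}}

```text
time: 17.75
tool_pos: [0.4314, 0.0617, 0.0034]
ee_rot: [180.0, 0.0, 95.4]
force: [-2.1, -0.5, 7.7]
opening: 0.0597
gripper_force: 30.0
```

Call:
{"fn": "shift_gripper", "kwargs": {
  "increments": [
    [[0.0, 0, 0, -0.08, 0], [0.0, 0, 0, -0.18, 0], [0.0, 0, 0, -0.24, 0], [0.0, 0, 0, -0.24, 0], [0.0, 0, 0, -0.24, 0]]
  ]
}}

```text
time: 18.25
tool_pos: [0.4311, 0.0617, 0.1226]
ee_rot: [179.9, 0.0, 95.4]
force: [0.1, 0.1, -2.5]
opening: 0.0594
gripper_force: 30.0
```

```bash
python3 -c "
from h import *
togo((.689,-.018,.1),101.9)"
```

```text
shift [-0.1035  0.2493  0.0229] turn -6.5 q6 -12.9 tcp [0.4311 0.0617 0.1226]
```

In the tool's units: 0.249 m / 0.5 = 0.498, 0.22 m / 0.5 = 0.44, -6.5 degrees / 360 = -0.0181.

Call:
{"fn": "shift_gripper", "kwargs": {
  "increments": [
    [[0.0, -0.04, 0.08, 0, -0.0028], [0.0, -0.08, 0.17, 0, -0.0056], [0.0, -0.12, 0.26, 0, -0.0111], [0.0, -0.16, 0.35, 0, -0.0139], [0.0, -0.19, 0.44, 0, -0.0181], [0.0, -0.207, 0.498, 0, -0.0181], [0.0, -0.207, 0.498, 0.04, -0.0181], [0.0, -0.207, 0.498, 0.08, -0.0181], [0.0, -0.207, 0.498, 0.12, -0.0181], [0.0, -0.207, 0.498, 0.12, -0.0181], [0.0, -0.207, 0.498, 0.12, -0.0181], [0.0, -0.207, 0.498, 0.12, -0.0181]]
  ]
}}

```text
time: 19.45
tool_pos: [0.6889, -0.018, 0.0628]
ee_rot: [180.0, 0.0, 101.9]
force: [-0.1, 0.0, -2.7]
opening: 0.0601
gripper_force: 30.0
```

```bash
python3 -c "
from h import *
togo((.689,-.017,.0095),101.9)
p,d=grab('top','t8')"; python3 -c "
from pca import *
print(tile('t8',(265,141),.079)) "
```

```text
shift [0.001  0.0003 0.0533] turn -0.0 q6 -23.2 tcp [ 0.6889 -0.018   0.0628]
(array([0.6841, 0.018 ]), np.float64(15.5), array([0.0415, 0.0159]))
```

Occluded by the gripper, so I'll place it by dead reckoning.

In the tool's units: 0.053 m / 0.5 = 0.106, 0.045 m / 0.5 = 0.09.

Call:
{"fn": "shift_gripper", "kwargs": {
  "increments": [
    [[0.0, 0.002, 0, 0.04, 0], [0.0, 0.002, 0, 0.07, 0], [0.0, 0.002, 0, 0.09, 0], [0.0, 0.002, 0, 0.106, 0], [0.0, 0.002, 0, 0.106, 0], [0.0, 0.002, 0, 0.106, 0]]
  ]
}}

```text
time: 20.1
tool_pos: [0.6887, -0.0171, 0.0098]
ee_rot: [180.0, 0.0, 101.9]
force: [-0.0, -0.3, -2.1]
opening: 0.06
gripper_force: 30.0
```

Call:
{"fn": "shift_gripper", "kwargs": {
  "increments": [
    [[0.085, 0, 0, 0, 0], [0.085, 0, 0, 0, 0], [0.085, 0, 0, 0, 0], [0.085, 0, 0, 0, 0], [0.085, 0, 0, -0.06, 0], [0.085, 0, 0, -0.16, 0], [0.085, 0, 0, -0.26, 0], [0.085, 0, 0, -0.36, 0], [0.085, 0, 0, -0.46, 0], [0.085, 0, 0, -0.46, 0], [0.085, 0, 0, -0.46, 0]]
  ]
}}

```text
time: 21.2
tool_pos: [0.6894, -0.0172, 0.242]
ee_rot: [179.8, 0.1, 101.9]
force: [0.3, -0.2, -0.5]
opening: 0.085
gripper_force: 0.0
```

```bash
python3 -c "
from h import *
togo((.352,-.235,.2),82.8)"
```

```text
shift [-0.1436 -0.3752  0.0408] turn 19.1 q6 -23.2 tcp [ 0.6894 -0.0172  0.242 ]
```

In the tool's units: -0.335 m / 0.5 = -0.67, -0.05 m / 0.5 = -0.1, 19 degrees / 360 = 0.0528.

Call:
{"fn": "shift_gripper", "kwargs": {
  "increments": [
    [[0.085, 0, -0.1, 0, 0.0083], [0.085, 0, -0.2, 0, 0.0167], [0.085, 0, -0.3, 0, 0.025], [0.085, 0, -0.4, 0, 0.0333], [0.085, 0, -0.5, 0, 0.0417], [0.085, 0, -0.6, 0, 0.0528], [0.085, 0, -0.67, 0, 0.0528], [0.085, 0, -0.67, 0, 0.0528], [0.085, 0, -0.67, 0, 0.0528], [0.085, 0, -0.67, 0, 0.0528]]
  ]
}}

```text
time: 22.2
tool_pos: [0.3611, -0.0859, 0.2391]
ee_rot: [-179.9, -0.0, 82.9]
force: [-0.8, 0.1, 0.1]
opening: 0.085
gripper_force: 0.0
```

```bash
python3 -c "
from pca import *
grab('top','t9');grab('scene','s9')
print('mat tile',tile('t9',(267,142),.022));print('T2',tile('t9',(331,236),.016))
tiles('top','t9')
togo((.352,-.235,.12),82.8)"|grep -v rect
```

```text
mat tile (array([ 0.6894, -0.0168]), np.float64(100.5), array([0.0933, 0.0555]))
T2 (array([ 0.3935, -0.2771]), np.float64(66.7), array([0.0878, 0.0547]))
bench z med -0.0013 std 0.0032
shift [-0.1493  0.0092  0.1192] turn 0.1 q6 -24.8 tcp [ 0.3613 -0.0858  0.2393]
```

Tile 2 has been knocked aside, so I'll re-measure it around its new place.

```bash
python3 -c "
from pca import *
grab('top','t10')
uv=proj('top',(.3935,-.277,.016)).round().astype(int);print(uv)
print('T2',tile('t10',uv,.016));tiles('top','t10')
p=cv2.imread('pics/t10.png');cv2.imwrite('pics/t10c.png',np.hstack([cv2.resize(p[190:270,300:400],None,fx=4,fy=4),cv2.resize(p[115:195,230:330],None,fx=4,fy=4)]))
togo((.394,-.277,.12),67)"
```

```text
[342 224]
T2 (array([ 0.3936, -0.2773]), np.float64(66.1), array([0.0878, 0.0552]))
bench z med -0.0013 std 0.0032
[268. 107.] 1266 z 0.0602 rect 810 -20 87 196 90.3 mean [ 0.8082 -0.0192]
[151. 113.] 400 z 0.0634 rect 791 408 69 263 101.6 mean [0.7932 0.3931]
[392. 117.] 310 z 0.0647 rect 766 -466 19 264 90.7 mean [ 0.7667 -0.4613]
[204. 133.] 177 z 0.0662 rect 712 205 63 68 178.9 mean [0.716 0.206]
[267. 142.] 436 z 0.0221 rect 690 -16 61 98 99.5 mean [ 0.6893 -0.0169]
[155. 182.] 794 z 0.0134 rect 565 410 114 219 134.6 mean [0.5544 0.388 ]
[428. 175.] 489 z 0.0526 rect 551 -613 163 175 90.3 mean [ 0.5572 -0.5816]
[369. 184.] 599 z 0.0218 rect 540 -388 107 109 106.0 mean [ 0.5336 -0.377 ]
[ 88. 192.] 278 z 0.0646 rect 511 619 92 157 150.1 mean [0.5185 0.6139]
[157. 225.] 280 z 0.0245 rect 402 376 75 74 89.2 mean [0.4018 0.3774]
[342. 224.] 377 z 0.0162 rect 391 -271 95 60 82.9 mean [ 0.3932 -0.2765]
[271. 263.] 162 z 0.0398 rect 263 -22 32 75 149.0 mean [ 0.2617 -0.019 ]
shift [-0.1858  0.0561  0.1191] turn 15.9 q6 -24.8 tcp [ 0.3612 -0.0858  0.2393]
```

View pics/t10c.png

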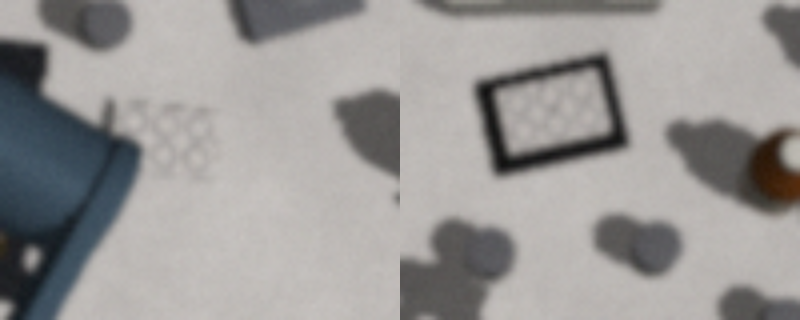

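The mat tile sits well. The arm clips a corner of tile 2 (visible at crop (160,140)), so I'll step aside and re-measure.

In the tool's units: 0.1 m / 0.5 = 0.2, 0.05 m / 0.5 = 0.1.

Call:
{"fn": "shift_gripper", "kwargs": {
  "increments": [
    [[0.085, 0.1, 0, 0, 0], [0.085, 0.2, 0, 0, 0], [0.085, 0.2, 0, 0, 0], [0.085, 0.2, 0, 0, 0], [0.085, 0.2, 0, 0, 0]]
  ]
}}

```text
time: 22.85
tool_pos: [0.3733, 0.0127, 0.2396]
ee_rot: [-180.0, 0.0, 82.9]
force: [-0.3, 0.4, -0.1]
opening: 0.0852
gripper_force: 0.0
```

```bash
python3 -c "
from pca import *
grab('top','t11')
print('T2',tile('t11',(341,224),.016));tiles('top','t11')
togo((.391,-.271,.12),82.9)"|egrep 'T2|34.\.|shift'
```

```text
T2 (array([ 0.3914, -0.2702]), np.float64(83.4), array([0.0949, 0.0578]))
[341. 224.] 442 z 0.0158 rect 392 -270 96 59 82.2 mean [ 0.3914 -0.2707]
shift [-0.2788  0.0531  0.1196] turn -0.1 q6 -9.3 tcp [0.3733 0.0123 0.2396]
```

In the tool's units: -0.279 m / 0.5 = -0.558, -0.25 m / 0.5 = -0.5.

Call:
{"fn": "shift_gripper", "kwargs": {
  "increments": [
    [[0.085, -0.1, 0.02, 0, 0], [0.085, -0.2, 0.04, 0, 0], [0.085, -0.3, 0.06, 0, 0], [0.085, -0.4, 0.08, 0, 0], [0.085, -0.5, 0.1, 0.06, 0], [0.085, -0.558, 0.106, 0.16, 0], [0.085, -0.558, 0.106, 0.24, 0], [0.085, -0.558, 0.106, 0.24, 0], [0.085, -0.558, 0.106, 0.24, 0], [0.085, -0.558, 0.106, 0.24, 0], [0.085, -0.558, 0.106, 0.24, 0]]
  ]
}}

```text
time: 24.0
tool_pos: [0.3923, -0.2711, 0.1223]
ee_rot: [179.8, 0.2, 82.9]
force: [0.5, -0.5, 0.2]
opening: 0.0848
gripper_force: 0.0
```

```bash
python3 -c "
from h import *
togo((.3914,-.2705,.003),83)"
```

```text
shift [ 0.0008 -0.0014  0.1193] turn -0.1 q6 -41.9 tcp [ 0.3923 -0.2711  0.1223]
```

In the tool's units: 0.118 m / 0.5 = 0.236, 0.1 m / 0.5 = 0.2.

Call:
{"fn": "shift_gripper", "kwargs": {
  "increments": [
    [[0.085, 0, 0, 0.08, 0], [0.085, 0, 0, 0.16, 0], [0.085, 0, 0, 0.2, 0], [0.085, 0, 0, 0.236, 0], [0.085, 0, 0, 0.236, 0], [0.085, 0, 0, 0.236, 0], [0.0, 0, 0, 0.236, 0], [0.0, 0, 0, 0.236, 0], [0.0, 0, 0, 0.236, 0], [0.0, 0, 0, 0.236, 0], [0.0, 0, 0, 0.236, 0], [0.0, 0, 0, 0.236, 0]]
  ]
}}

```text
time: 25.2
tool_pos: [0.3912, -0.2704, 0.0024]
ee_rot: [180.0, 0.0, 82.9]
force: [-2.1, 1.6, 7.6]
opening: 0.0596
gripper_force: 30.0
```

Call:
{"fn": "shift_gripper", "kwargs": {
  "increments": [
    [[0.0, 0, 0, -0.08, 0], [0.0, 0, 0, -0.18, 0], [0.0, 0, 0, -0.28, 0], [0.0, 0, 0, -0.38, 0], [0.0, 0, 0, -0.38, 0], [0.0, 0, 0, -0.38, 0]]
  ]
}}

```text
time: 25.8
tool_pos: [0.3914, -0.2705, 0.1925]
ee_rot: [179.9, 0.1, 82.9]
force: [-0.0, -1.2, -2.6]
opening: 0.06
gripper_force: 30.0
```

```bash
python3 -c "
from h import *
togo((.689,-.018,.12),101.9)"
```

```text
shift [0.2875 0.2639 0.0725] turn -19.0 q6 -41.9 tcp [ 0.3914 -0.2705  0.1925]
```

In the tool's units: 0.2875 m / 0.5 = 0.575, 0.18 m / 0.5 = 0.36, -19 degrees / 360 = -0.0528.

Call:
{"fn": "shift_gripper", "kwargs": {
  "increments": [
    [[0.0, 0.072, 0.066, 0, -0.0056], [0.0, 0.144, 0.132, 0, -0.0139], [0.0, 0.216, 0.198, 0, -0.0222], [0.0, 0.288, 0.264, 0, -0.0306], [0.0, 0.36, 0.33, 0, -0.0361], [0.0, 0.432, 0.396, 0, -0.0417], [0.0, 0.504, 0.462, 0, -0.0472], [0.0, 0.575, 0.528, 0, -0.0528], [0.0, 0.575, 0.528, 0.08, -0.0528], [0.0, 0.575, 0.528, 0.16, -0.0528], [0.0, 0.575, 0.528, 0.22, -0.0528], [0.0, 0.575, 0.528, 0.22, -0.0528], [0.0, 0.575, 0.528, 0.22, -0.0528], [0.0, 0.575, 0.528, 0.22, -0.0528]]
  ]
}}

```text
time: 27.2
tool_pos: [0.6897, -0.0179, 0.0831]
ee_rot: [179.9, 0.0, 101.9]
force: [0.5, -0.7, -2.6]
opening: 0.0598
gripper_force: 30.0
```

```bash
python3 -c "
from h import *
togo((.689,-.0178,.0258),101.9)"
```

```text
shift [ 0.0003 -0.0007  0.0573] turn -0.0 q6 -23.2 tcp [ 0.6897 -0.0179  0.0831]
```

In the tool's units: 0.057 m / 0.5 = 0.114, 0.05 m / 0.5 = 0.1.

Call:
{"fn": "shift_gripper", "kwargs": {
  "increments": [
    [[0.0, 0, -0.002, 0.04, 0], [0.0, 0, -0.002, 0.08, 0], [0.0, 0, -0.002, 0.1, 0], [0.0, 0, -0.002, 0.114, 0], [0.0, 0, -0.002, 0.114, 0], [0.0, 0, -0.002, 0.114, 0], [0.0, 0, -0.002, 0.114, 0]]
  ]
}}

```text
time: 27.9
tool_pos: [0.6885, -0.0179, 0.0259]
ee_rot: [179.9, 0.0, 101.9]
force: [-0.6, -0.3, -0.8]
opening: 0.0592
gripper_force: 30.0
```

Call:
{"fn": "shift_gripper", "kwargs": {
  "increments": [
    [[0.085, 0, 0, 0, 0], [0.085, 0, 0, 0, 0], [0.085, 0, 0, 0, 0], [0.085, 0, 0, 0, 0], [0.085, 0, 0, -0.06, 0], [0.085, 0, 0, -0.16, 0], [0.085, 0, 0, -0.26, 0], [0.085, 0, 0, -0.36, 0], [0.085, 0.2, -0.2, -0.46, 0], [0.085, 0.28, -0.4, -0.46, 0], [0.085, 0.36, -0.6, -0.46, 0], [0.085, 0.36, -0.6, -0.46, 0], [0.085, 0.36, -0.6, -0.46, 0], [0.085, 0.36, -0.6, -0.46, 0], [0.085, 0.36, -0.6, -0.46, 0], [0.085, 0.36, -0.6, -0.46, 0], [0.085, 0.36, -0.6, -0.46, 0]]
  ]
}}

```text
time: 29.6
tool_pos: [0.3569, 0.0969, 0.2556]
ee_rot: [179.8, 0.1, 102.0]
force: [1.0, 0.5, -0.6]
opening: 0.085
gripper_force: 0.0
```

```bash
python3 -c "
from pca import *
p,_=grab('top','t12');grab('scene','s12')
print('pile',tile('t12',(267,141),.038));tiles('top','t12');jars('t12')
P=cloud('top',np.load('pics/t12.npy'));Z=P[...,2]
m=(Z>.185)&(Z<.215);m[:,:355]=0;m[:,410:]=0;m[:150]=0;m[205:]=0;v,u=np.nonzero(m)
c,rad=cv2.minEnclosingCircle(np.c_[u,v].astype(np.float32));print('tube',c,rad,onz('top',c,.203))
cv2.imwrite('pics/t12c.png',np.hstack([cv2.resize(p[145:205,350:410],None,fx=6,fy=6,interpolation=2),cv2.resize(p[115:175,235:295],None,fx=6,fy=6,interpolation=2)]))"
```

```text
pile (array([ 0.6886, -0.017 ]), np.float64(101.8), array([0.0914, 0.0543]))
bench z med -0.0013 std 0.0031
[268. 107.] 1268 z 0.0604 rect 810 -19 195 84 89.1 mean [ 0.8084 -0.0195]
[151. 113.] 409 z 0.0636 rect 791 408 69 263 101.6 mean [0.7932 0.3946]
[394. 117.] 308 z 0.0641 rect 767 -472 18 253 90.9 mean [ 0.7669 -0.4657]
[204. 133.] 181 z 0.0641 rect 713 205 63 68 179.6 mean [0.7167 0.2049]
[267. 142.] 470 z 0.0379 rect 687 -16 65 99 103.3 mean [ 0.6876 -0.0166]
[427. 175.] 495 z 0.0517 rect 550 -613 163 173 91.3 mean [ 0.5572 -0.5801]
[154. 185.] 747 z 0.0141 rect 550 395 72 219 134.6 mean [0.5449 0.3892]
[369. 184.] 601 z 0.0212 rect 540 -388 107 108 105.3 mean [ 0.5337 -0.3769]
[ 88. 191.] 297 z 0.0662 rect 509 620 94 159 148.9 mean [0.5204 0.6123]
[157. 225.] 286 z 0.0247 rect 401 378 73 75 134.4 mean [0.402  0.3778]
[265. 260.] 400 z 0.0406 rect 271 2 79 79 89.0 mean [0.2716 0.0017]
jar [251.6 177. ] (array([0.5598, 0.0413]), np.float64(3.7), array([0.0399, 0.0371]))
jar [293.5 175.7] (array([ 0.5621, -0.1042]), np.float64(167.7), array([0.0393, 0.0375]))
jar [326.2 194.8] (array([ 0.4935, -0.216 ]), np.float64(128.6), array([0.0404, 0.0379]))
tube (386.7325439453125, 174.61627197265625) 11.253442764282227 [[ 0.54138262 -0.39145519  0.203     ]]
```

View pics/t12c.png

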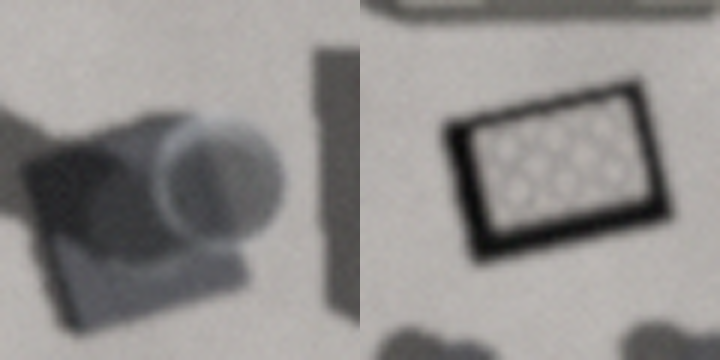

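The pile is square on the mat. The tube mouth circle is at full-image (386.8,174.8), i.e. (0.541,-0.391). Now the jars.

```bash
python3 -c "
from h import *
print('bottle',onz('top',(327,154),.14),cross((386.8,174.8),(120,145)))
togo((.56,.0413,.1),101.9)"
```

```text
bottle [[ 0.62229366 -0.21117348  0.14      ]] (array([ 0.53957284, -0.39095872,  0.19553843]), np.float64(0.006781112644691702))
shift [-0.0952  0.1859  0.1556] turn -0.0 q6 -15.3 tcp [0.3583 0.0963 0.2552]
```

```bash
python3 -c "
import cv2
p=cv2.imread('pics/s12.png');cv2.imwrite('pics/s12c.png',cv2.resize(p[120:220,80:210],None,fx=5,fy=5,interpolation=2))"
```

```text
(no output)
```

View pics/s12c.png

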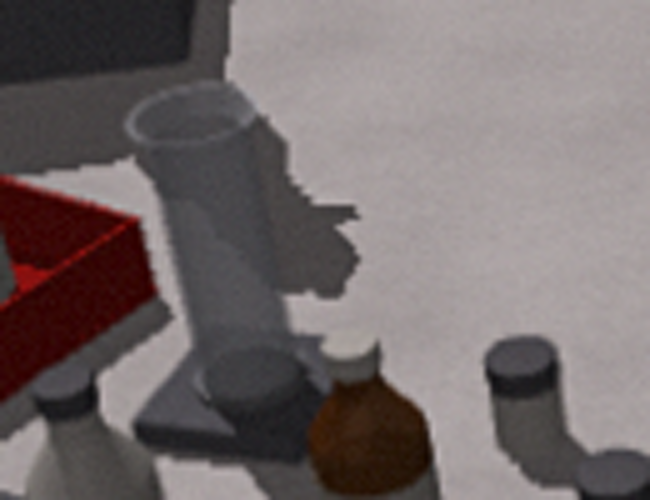

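The mouth ellipse is centred at crop (192,115), i.e. scene (118.4,143). The dark disc at the base is the shaded tube floor.

In the tool's units: 0.186 m / 0.5 = 0.372, 0.16 m / 0.5 = 0.32.

```bash
python3 -c "
from h import *
print(cross((386.8,174.7),(118.4,143)),onz('scene',(118.4,143),.203))"
```

```text
(array([ 0.54059483, -0.39113083,  0.20203223]), np.float64(0.0019667862445538775)) [[ 0.54169674 -0.38849001  0.203     ]]
```

Call:
{"fn": "shift_gripper", "kwargs": {
  "increments": [
    [[0.08, -0.04, 0.08, 0, 0], [0.08, -0.08, 0.16, 0, 0], [0.08, -0.12, 0.24, 0, 0], [0.08, -0.16, 0.32, 0, 0], [0.08, -0.19, 0.372, 0.08, 0], [0.08, -0.19, 0.372, 0.16, 0], [0.08, -0.19, 0.372, 0.24, 0], [0.08, -0.19, 0.372, 0.31, 0], [0.08, -0.19, 0.372, 0.31, 0], [0.08, -0.19, 0.372, 0.31, 0]]
  ]
}}

```text
time: 30.7
tool_pos: [0.559, 0.0413, 0.0988]
ee_rot: [-179.9, -0.0, 101.8]
force: [0.3, -0.7, 0.6]
opening: 0.0803
gripper_force: 0.0
```

```bash
python3 -c "
from h import *
togo((.56,.0413,.033),101.9)"
```

```text
shift [-0.0003  0.0011  0.0658] turn -0.1 q6 -19.7 tcp [0.559  0.0413 0.0988]
```

In the tool's units: 0.066 m / 0.5 = 0.132, 0.055 m / 0.5 = 0.11.

Call:
{"fn": "shift_gripper", "kwargs": {
  "increments": [
    [[0.08, 0, 0.002, 0.06, 0], [0.08, 0, 0.002, 0.11, 0], [0.08, 0, 0.002, 0.132, 0], [0.08, 0, 0.002, 0.132, 0], [0.08, 0, 0.002, 0.132, 0], [0.0, 0, 0.002, 0.132, 0], [0.0, 0, 0.002, 0.132, 0], [0.0, 0, 0.002, 0.132, 0], [0.0, 0, 0.002, 0.132, 0], [0.0, 0, 0.002, 0.132, 0], [0.0, 0, 0.002, 0.132, 0]]
  ]
}}

```text
time: 31.8
tool_pos: [0.5596, 0.0421, 0.0339]
ee_rot: [-180.0, -0.0, 101.9]
force: [-1.4, 0.1, 3.6]
opening: 0.0435
gripper_force: 30.0
```

Call:
{"fn": "shift_gripper", "kwargs": {
  "increments": [
    [[0.0, 0, 0, -0.08, 0], [0.0, 0, 0, -0.18, 0], [0.0, 0, 0, -0.28, 0], [0.0, 0, 0, -0.38, 0], [0.0, 0, 0, -0.47, 0], [0.0, 0, 0, -0.47, 0], [0.0, 0, 0, -0.47, 0]]
  ]
}}

```text
time: 32.5
tool_pos: [0.56, 0.0421, 0.2695]
ee_rot: [179.9, 0.0, 101.9]
force: [1.2, 0.2, -1.9]
opening: 0.0435
gripper_force: 30.0
```

```bash
python3 -c "
from h import *
togo((.541,-.3905,.265),101.9)"
```

```text
shift [-0.4194 -0.1077  0.0045] turn -0.0 q6 -19.7 tcp [0.56   0.0421 0.2695]
```

In the tool's units: -0.42 m / 0.5 = -0.84, -0.378 m / 0.5 = -0.756.

Call:
{"fn": "shift_gripper", "kwargs": {
  "increments": [
    [[0.0, -0.084, -0.022, 0, 0], [0.0, -0.168, -0.044, 0, 0], [0.0, -0.252, -0.064, 0, 0], [0.0, -0.336, -0.086, 0, 0], [0.0, -0.42, -0.108, 0, 0], [0.0, -0.504, -0.13, 0, 0], [0.0, -0.588, -0.15, 0, 0], [0.0, -0.672, -0.172, 0, 0], [0.0, -0.756, -0.194, 0, 0], [0.0, -0.84, -0.216, 0, 0], [0.0, -0.84, -0.216, 0, 0], [0.0, -0.84, -0.216, 0, 0], [0.0, -0.84, -0.216, 0, 0]]
  ]
}}

```text
time: 33.8
tool_pos: [0.5401, -0.3896, 0.2666]
ee_rot: [-179.9, -0.2, 101.9]
force: [-0.3, -1.2, -1.0]
opening: 0.0433
gripper_force: 30.0
```

```bash
python3 -c "
from h import *
grab('scene','s13')
p=cv2.imread('pics/s13.png');cv2.imwrite('pics/s13c.png',cv2.resize(p[70:190,60:210],None,fx=4,fy=4,interpolation=2))
togo((.541,-.3898,.206),101.9)"
```

```text
shift [-0.0007  0.0005  0.0613] turn 0.1 q6 -57.9 tcp [ 0.5404 -0.3894  0.2673]
```

View pics/s13c.png

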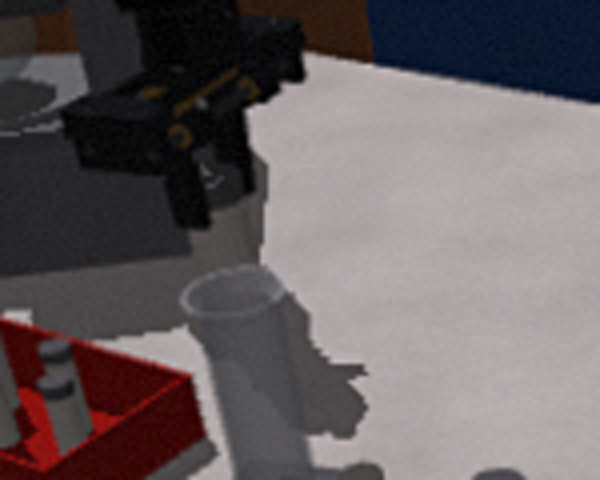

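The jar hangs over the mouth (jar at crop (220,220), mouth at (235,292)). Lower and watch the force.

In the tool's units: 0.061 m / 0.5 = 0.122, 0.053 m / 0.5 = 0.106.

Call:
{"fn": "shift_gripper", "kwargs": {
  "increments": [
    [[0.0, 0, 0, 0.04, 0], [0.0, 0, 0, 0.07, 0], [0.0, 0, 0, 0.09, 0], [0.0, 0, 0, 0.106, 0], [0.0, 0, 0, 0.122, 0], [0.0, 0, 0, 0.122, 0]]
  ]
}}

```text
time: 34.45
tool_pos: [0.5401, -0.3906, 0.2064]
ee_rot: [-179.9, -0.1, 101.9]
force: [0.1, 0.5, -0.6]
opening: 0.0432
gripper_force: 30.0
```

In the tool's units: -0.06 m / 0.5 = -0.12, -0.03 m / 0.5 = -0.06.

Call:
{"fn": "shift_gripper", "kwargs": {
  "increments": [
    [[0.08, 0, 0, 0, 0], [0.08, 0, 0, 0, 0], [0.08, 0, 0, 0, 0], [0.08, 0, 0, 0, 0], [0.08, 0, 0, -0.06, 0], [0.08, 0, 0, -0.12, 0], [0.08, 0, 0, -0.12, 0]]
  ]
}}

```text
time: 35.15
tool_pos: [0.5422, -0.3929, 0.2735]
ee_rot: [179.7, 0.4, 101.9]
force: [0.2, 0.3, 0.9]
opening: 0.0802
gripper_force: 0.0
```

```bash
python3 -c "
from h import *
togo((.562,-.1042,.25),101.9)"
```

```text
shift [0.2786 0.0787 0.0218] turn -0.0 q6 -58.0 tcp [ 0.5422 -0.3929  0.2735]
```

In the tool's units: 0.279 m / 0.5 = 0.558, 0.225 m / 0.5 = 0.45.

Call:
{"fn": "shift_gripper", "kwargs": {
  "increments": [
    [[0.08, 0.09, 0.026, 0, 0], [0.08, 0.18, 0.052, 0, 0], [0.08, 0.27, 0.08, 0, 0], [0.08, 0.36, 0.106, 0, 0], [0.08, 0.45, 0.132, 0, 0], [0.08, 0.558, 0.158, 0, 0], [0.08, 0.558, 0.158, 0.1, 0], [0.08, 0.558, 0.158, 0.2, 0], [0.08, 0.558, 0.158, 0.3, 0], [0.08, 0.558, 0.158, 0.34, 0], [0.08, 0.558, 0.158, 0.34, 0], [0.08, 0.558, 0.158, 0.34, 0]]
  ]
}}

```text
time: 36.35
tool_pos: [0.5605, -0.102, 0.098]
ee_rot: [180.0, 0.0, 101.9]
force: [0.7, 0.5, 1.0]
opening: 0.0803
gripper_force: 0.0
```

```bash
python3 -c "
from pca import *
togo((.562,-.1042,.033),101.9)
grab('top','t14');jars('t14')"
```

```text
shift [-0.0025  0.001   0.065 ] turn -0.0 q6 -34.1 tcp [ 0.5605 -0.102   0.098 ]
jar [ 74.7 196.9] (array([0.5009, 0.6622]), np.float64(119.3), array([0.2743, 0.098 ]))
jar [326.2 194.7] (array([ 0.4936, -0.2161]), np.float64(123.9), array([0.0398, 0.0381]))
```

In the tool's units: 0.065 m / 0.5 = 0.13, 0.055 m / 0.5 = 0.11.

Call:
{"fn": "shift_gripper", "kwargs": {
  "increments": [
    [[0.08, -0.004, 0.002, 0.06, 0], [0.08, -0.004, 0.002, 0.11, 0], [0.08, -0.004, 0.002, 0.13, 0], [0.08, -0.004, 0.002, 0.13, 0], [0.08, -0.004, 0.002, 0.13, 0], [0.0, -0.004, 0.002, 0.13, 0], [0.0, -0.004, 0.002, 0.13, 0], [0.0, -0.004, 0.002, 0.13, 0], [0.0, -0.004, 0.002, 0.13, 0], [0.0, -0.004, 0.002, 0.13, 0], [0.0, -0.004, 0.002, 0.13, 0]]
  ]
}}

```text
time: 37.5
tool_pos: [0.5617, -0.1036, 0.0329]
ee_rot: [-180.0, 0.0, 101.9]
force: [-1.5, 0.3, 2.3]
opening: 0.0434
gripper_force: 30.0
```

Call:
{"fn": "shift_gripper", "kwargs": {
  "increments": [
    [[0.0, 0, 0, -0.08, 0], [0.0, 0, 0, -0.18, 0], [0.0, 0, 0, -0.28, 0], [0.0, 0, 0, -0.38, 0], [0.0, 0, 0, -0.47, 0], [0.0, 0, 0, -0.47, 0], [0.0, 0, 0, -0.47, 0]]
  ]
}}

```text
time: 38.2
tool_pos: [0.562, -0.1037, 0.2685]
ee_rot: [179.9, 0.1, 101.9]
force: [-0.3, -0.1, -1.6]
opening: 0.0433
gripper_force: 30.0
```

```bash
python3 -c "
from h import *
togo((.541,-.3903,.265),101.9)"
```

```text
shift [-0.2761 -0.0796  0.0037] turn -0.0 q6 -34.2 tcp [ 0.562  -0.1037  0.2685]
```

In the tool's units: -0.276 m / 0.5 = -0.552, -0.225 m / 0.5 = -0.45.

Call:
{"fn": "shift_gripper", "kwargs": {
  "increments": [
    [[0.0, -0.09, -0.026, 0, 0], [0.0, -0.18, -0.052, 0, 0], [0.0, -0.27, -0.078, 0, 0], [0.0, -0.36, -0.104, 0, 0], [0.0, -0.45, -0.13, 0, 0], [0.0, -0.552, -0.16, 0, 0], [0.0, -0.552, -0.16, 0, 0], [0.0, -0.552, -0.16, 0, 0], [0.0, -0.552, -0.16, 0, 0]]
  ]
}}

```text
time: 39.1
tool_pos: [0.5398, -0.3887, 0.2654]
ee_rot: [-179.9, -0.2, 101.9]
force: [0.5, 0.0, -1.0]
opening: 0.0433
gripper_force: 30.0
```

```bash
python3 -c "
from h import *
togo((.541,-.3903,.206),101.9)"
```

```text
shift [-0.0021  0.0009  0.0594] turn 0.0 q6 -57.9 tcp [ 0.5398 -0.3887  0.2654]
```

In the tool's units: 0.06 m / 0.5 = 0.12, 0.053 m / 0.5 = 0.106.

Call:
{"fn": "shift_gripper", "kwargs": {
  "increments": [
    [[0.0, -0.002, 0.002, 0.04, 0], [0.0, -0.002, 0.002, 0.07, 0], [0.0, -0.002, 0.002, 0.09, 0], [0.0, -0.002, 0.002, 0.106, 0], [0.0, -0.002, 0.002, 0.12, 0], [0.0, -0.002, 0.002, 0.12, 0]]
  ]
}}

```text
time: 39.7
tool_pos: [0.5411, -0.3904, 0.2066]
ee_rot: [-179.9, -0.1, 101.9]
force: [-0.7, 0.1, -0.8]
opening: 0.0432
gripper_force: 30.0
```

Call:
{"fn": "shift_gripper", "kwargs": {
  "increments": [
    [[0.08, 0, 0, 0, 0], [0.08, 0, 0, 0, 0], [0.08, 0, 0, 0, 0], [0.08, 0, 0, 0, 0], [0.08, 0, 0, -0.06, 0], [0.08, 0, 0, -0.12, 0], [0.08, 0, 0, -0.12, 0]]
  ]
}}

```text
time: 40.4
tool_pos: [0.5432, -0.3927, 0.2735]
ee_rot: [179.7, 0.4, 101.9]
force: [-0.1, -0.3, 0.5]
opening: 0.0799
gripper_force: 0.0
```

```bash
python3 -c "
from h import *
togo((.4936,-.216,.11),180)"
```

```text
shift [ 0.1844 -0.0129  0.1621] turn -78.1 q6 -57.9 tcp [ 0.5432 -0.3927  0.2735]
```

In the tool's units: 0.184 m / 0.5 = 0.368, 0.162 m / 0.5 = 0.324, -78 degrees / 360 = -0.2167.

Call:
{"fn": "shift_gripper", "kwargs": {
  "increments": [
    [[0.08, 0.04, 0, 0, -0.0222], [0.08, 0.08, 0, 0, -0.0444], [0.08, 0.12, -0.01, 0, -0.0667], [0.08, 0.16, -0.01, 0, -0.0889], [0.08, 0.2, -0.01, 0, -0.1111], [0.08, 0.24, -0.02, 0, -0.1333], [0.08, 0.28, -0.02, 0, -0.1556], [0.08, 0.32, -0.02, 0, -0.1778], [0.08, 0.368, -0.026, 0, -0.2], [0.08, 0.368, -0.026, 0.08, -0.2167], [0.08, 0.368, -0.026, 0.16, -0.2167], [0.08, 0.368, -0.026, 0.24, -0.2167], [0.08, 0.368, -0.026, 0.324, -0.2167], [0.08, 0.368, -0.026, 0.324, -0.2167], [0.08, 0.368, -0.026, 0.324, -0.2167]]
  ]
}}

```text
time: 41.9
tool_pos: [0.4905, -0.2133, 0.1056]
ee_rot: [179.9, -0.1, 179.9]
force: [0.7, 0.2, 1.3]
opening: 0.0799
gripper_force: 0.0
```

```bash
python3 -c "
from h import *
togo((.4936,-.216,.033),180)"
```

```text
shift [-0.0032 -0.0028  0.0726] turn -0.1 q6 -126.1 tcp [ 0.4905 -0.2133  0.1056]
```

In the tool's units: 0.072 m / 0.5 = 0.144, 0.055 m / 0.5 = 0.11.

Call:
{"fn": "shift_gripper", "kwargs": {
  "increments": [
    [[0.08, -0.006, -0.006, 0.06, 0], [0.08, -0.006, -0.006, 0.11, 0], [0.08, -0.006, -0.006, 0.144, 0], [0.08, -0.006, -0.006, 0.144, 0], [0.08, -0.006, -0.006, 0.144, 0], [0.0, -0.006, -0.006, 0.144, 0], [0.0, -0.006, -0.006, 0.144, 0], [0.0, -0.006, -0.006, 0.144, 0], [0.0, -0.006, -0.006, 0.144, 0], [0.0, -0.006, -0.006, 0.144, 0], [0.0, -0.006, -0.006, 0.144, 0]]
  ]
}}

```text
time: 43.0
tool_pos: [0.494, -0.2167, 0.034]
ee_rot: [-180.0, 0.0, 179.9]
force: [-0.0, 0.6, 3.5]
opening: 0.0432
gripper_force: 30.0
```

Call:
{"fn": "shift_gripper", "kwargs": {
  "increments": [
    [[0.0, 0, 0, -0.08, 0], [0.0, 0, 0, -0.18, 0], [0.0, 0, 0, -0.28, 0], [0.0, 0, 0, -0.38, 0], [0.0, 0, 0, -0.47, 0], [0.0, 0, 0, -0.47, 0], [0.0, 0, 0, -0.47, 0]]
  ]
}}

```text
time: 43.7
tool_pos: [0.494, -0.2167, 0.2693]
ee_rot: [-179.9, 0.1, 179.9]
force: [-1.5, 0.2, -1.3]
opening: 0.0433
gripper_force: 30.0
```

```bash
python3 -c "
from h import *
togo((.541,-.3905,.265),180)"
```

```text
shift [-0.0473 -0.1737  0.0045] turn -0.1 q6 -126.2 tcp [ 0.494  -0.2167  0.2693]
```

In the tool's units: -0.174 m / 0.5 = -0.348, -0.13 m / 0.5 = -0.26.

Call:
{"fn": "shift_gripper", "kwargs": {
  "increments": [
    [[0.0, -0.024, -0.086, 0, 0], [0.0, -0.048, -0.174, 0, 0], [0.0, -0.072, -0.26, 0, 0], [0.0, -0.094, -0.348, 0, 0], [0.0, -0.094, -0.348, 0, 0], [0.0, -0.094, -0.348, 0, 0], [0.0, -0.094, -0.348, 0, 0]]
  ]
}}

```text
time: 44.4
tool_pos: [0.5399, -0.3891, 0.2666]
ee_rot: [179.8, -0.1, 179.9]
force: [0.8, -0.9, -0.5]
opening: 0.0435
gripper_force: 30.0
```

```bash
python3 -c "
from h import *
togo((.541,-.3905,.206),180)"
```

```text
shift [-0.0013 -0.0016  0.0606] turn -0.1 q6 -135.9 tcp [ 0.5399 -0.3891  0.2666]
```

In the tool's units: 0.06 m / 0.5 = 0.12, 0.053 m / 0.5 = 0.106.

Call:
{"fn": "shift_gripper", "kwargs": {
  "increments": [
    [[0.0, -0.002, -0.002, 0.04, 0], [0.0, -0.002, -0.002, 0.07, 0], [0.0, -0.002, -0.002, 0.09, 0], [0.0, -0.002, -0.002, 0.106, 0], [0.0, -0.002, -0.002, 0.12, 0], [0.0, -0.002, -0.002, 0.12, 0]]
  ]
}}

```text
time: 45.0
tool_pos: [0.5411, -0.3911, 0.2076]
ee_rot: [179.9, -0.1, 179.9]
force: [0.1, -0.1, -1.3]
opening: 0.0436
gripper_force: 30.0
```

Call:
{"fn": "shift_gripper", "kwargs": {
  "increments": [
    [[0.08, 0, 0, 0, 0], [0.08, 0, 0, 0, 0], [0.08, 0, 0, 0, 0], [0.08, 0, 0, 0, 0], [0.08, 0, 0, -0.08, 0], [0.08, 0, 0, -0.16, 0], [0.08, 0, 0, -0.24, 0], [0.08, 0.1, 0.1, -0.24, 0], [0.08, 0.2, 0.2, -0.24, 0], [0.08, 0.3, 0.3, -0.24, 0], [0.08, 0.36, 0.4, -0.24, 0], [0.08, 0.36, 0.5, -0.24, 0], [0.08, 0.36, 0.5, -0.24, 0], [0.08, 0.36, 0.5, -0.24, 0]]
  ]
}}

```text
time: 46.4
tool_pos: [0.3606, -0.1382, 0.3292]
ee_rot: [-180.0, 0.1, -180.0]
force: [-0.5, -0.1, 0.4]
opening: 0.0801
gripper_force: 0.0
```

```bash
python3 -c "
from pca import *
t,_=grab('top','t15');p,_=grab('scene','s15')
print('pile',tile('t15',(267,141),.038),mat('t15'));tiles('top','t15')
a=cv2.resize(p[130:330,80:460],None,fx=2.1,fy=1.5);b=cv2.resize(t[120:210,340:420],None,fx=3.3,fy=3.3);c=cv2.resize(p[130:215,90:190],None,fx=3.5,fy=3.5)
o=np.zeros((600,800,3),np.uint8);o[:300,:798]=a;o[302:302+b.shape[0],:264]=b;o[302:302+c.shape[0]-1,280:630]=c[:297];cv2.imwrite('pics/f.png',cv2.convertScaleAbs(o,alpha=1.4))"
```

```text
pile (array([ 0.6888, -0.0171]), np.float64(102.5), array([0.0909, 0.0548])) (array([ 0.681 , -0.0145]), np.float64(98.4), array([0.1503, 0.1068]))
bench z med -0.0014 std 0.0028
[268. 107.] 1257 z 0.0602 rect 810 -18 199 84 89.1 mean [ 0.8083 -0.0192]
[151. 113.] 403 z 0.0618 rect 790 409 62 264 99.9 mean [0.7932 0.3932]
[392. 117.] 313 z 0.0629 rect 767 -463 19 271 90.6 mean [ 0.7667 -0.4621]
[204. 133.] 178 z 0.0638 rect 713 205 63 68 178.9 mean [0.7168 0.2049]
[268. 142.] 475 z 0.038 rect 687 -18 64 101 101.7 mean [ 0.6866 -0.0178]
[155. 182.] 845 z 0.0132 rect 566 411 117 219 134.6 mean [0.5556 0.3882]
[428. 176.] 487 z 0.0506 rect 551 -616 162 178 90.5 mean [ 0.556 -0.581]
[369. 184.] 598 z 0.0218 rect 540 -389 106 109 105.5 mean [ 0.5335 -0.3772]
[ 88. 191.] 276 z 0.0632 rect 510 619 94 157 150.1 mean [0.5195 0.6134]
[157. 224.] 284 z 0.0243 rect 401 378 73 75 134.4 mean [0.4021 0.377 ]
[263. 259.] 328 z 0.0398 rect 278 8 64 82 141.8 mean [0.2757 0.0064]
```

View pics/f.png

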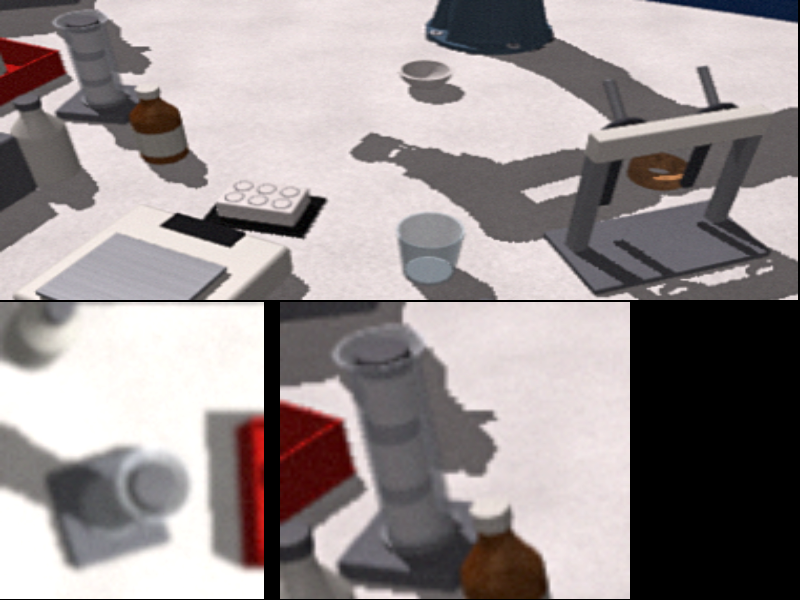

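The final picture shows three jars stacked cap up in the tube (caps at crop (380,345), (395,430), (405,490)). The two tiles are square on the mat at (262,205), and both rings hang on the rail at (615,150) and (705,145). Nothing else has moved, so I'm handing in.

```bash
python3 -c "
from rig import r, imaging
print(r.close_job())"
```

```text
the job is handed in; nothing more can be done
None
```

I handed the job in at about 46 s of robot time: both rings hang on their pegs, the two tiles present are piled squarely on the mat, and all three jars stand cap up in the tube; the hand-in gave no verdict.

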